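Crank a boot sole plate tight in the planing clamp

ROBOT

A 6-joint arm with a two-finger parallel gripper is mounted at the origin on the work surface. World frame = base frame: x ahead of the robot, y to its left, z up, the work surface at z = 0. Lengths are in m, angles in rad, forces in N, time in s.
With the tool pointing down it reaches from about 0.4 to 0.925 m from the base axis. Payload 3.4 kg.
Tool frame: the origin (TCP) lies midway between the tips of the shut fingers; the grasp point (between the pads) lies 19 mm behind it; x points along the fingers, y is the direction in which the jaws open and shut, and the axes are right-handed (so a half turn about x gives the same grasp; the last joint's range is limited). The gripper opens to 85 mm and grips with 20 to 120 N. Pads are 22 mm wide; open, the fingers measure 114 mm over their backs; the gripper's body (76 mm by 85 mm) begins 54 mm behind the grasp point. The pads swing forward as they close: fully open they stand 13 mm farther back than shut.
Start: joints at [1.058, 0.307, 1.506, -0, 1.328, -0.073], TCP at [0.244, 0.521, 0.231] pointing down, gripper open.
Joint ranges: [-3.12, 3.12], [-1.05, 2.28], [0.14, 2.33], [-1.42, 4.57], [0.1, 2.73], [-2.68, 2.68]. Speed limits (rad/s): [2.57, 2.57, 3.14, 3.14, 3.14, 3.14].

INTERFACE

Orientations are given as a unit quaternion [x, y, z, w].
In Python, from rig import bot gives the robot as it stands. The module is installed in compiled form; this text tells all that it offers.
- The arm moves only by the tool apply_moves, never from a script. Its argument "steps" is a list of rows, each a list of 7 numbers: the shift along the world's x, y, z in mm, then the turn, a rotation vector about the world's x, y, z in degrees, then the finger opening in mm, from 0 to 85.4. A call has 1 to 5 rows; each row shifts and turns the commanded pose from where the row before left it; what a row does not reach is not made up. A row lasts 1/10 s, in which the tool goes at most 50 mm and 8.59 degrees, less where a joint would pass 70% of its speed; a pose out of reach is approached as far as the arm can. A call with a gripper value outside its range is refused whole. The fingers move at their own pace and stop on an object; the grip force is fixed at half the most. Time passes only in rows, so rows that do not move let the fingers close. It gives the time, the measured TCP pose, the force and the opening at its end, in the units of the state.
- bot.sense(): the state, without advancing time (a new reading comes with each control period).
- bot.get_image(name): name is "scene" or "top"; returns the picture (480x640x3 uint8, blue, green, red); there is no depth.
- bot.camera_model(name): a dict with "camera_matrix" (3x3 intrinsics, pixels), "xyz" and "rotation" of the camera in the world. Camera axes: x right, y up, looking along -z (the intrinsics and any distortion apply to the point x, -y, -z); pixel columns grow to the right and rows downward; lengths in m; the calibration is good to about 2 mm. A picture is of the moment at which its call begins. camera_model takes no time and is no camera call.
- bot.hand_in(): hands the job in, once; it reports no verdict.
The state is a dict: "clock": time; "qpos": joint angles; "qvel": joint speeds; "joint_efforts": joint torques, N m; "ee_pos": TCP position; "orientation": TCP orientation; "wrist_force": force on the tool from outside, world axes, zero at the start; "wrist_torque": the same for the moment, N m; "width": opening from 0.0 (shut) to 1.0 (fully open).
Only numpy, scipy, OpenCV 4.12 (cv2) and the standard library are available. Lean on these libraries where they do the work, as an engineer would, in place of code of your own. Each camera call takes 0.05 s, during which the arm holds its last target.

TASK

Take the crank from its parking post, fit it fully home on the clamp's square shaft without forcing it, and turn it clockwise until the jaw holds the red sole plate firmly against the stop: the handle should then need about 14 N of push, twice what it takes running free, but never more than 18 N, or the plate cracks. Then lift the crank off, stand it back on its post fully down, and let go, leaving the plate clamped and everything else on the bench undisturbed.

Things in the scene. Friction and masses are not known exactly. Their poses are not given: they have to be found in the camera images.
- shaft_top (a point): top centre of the clamp's upright steel drive shaft: 16 mm square, 26 mm tall above its collar, the last 4 mm tapering to 10.5 mm square, on the green gearbox of a low clamp bolted to the bench. Axes turn with the shaft: x and y are square to its flats, z up. CLOCKWISE from above drives the jaw 10 mm per radian towards the sole plate. It stays where it is left and can make nearly a full turn.
- shaft_foot (a point): centre of the shaft's foot, on the collar (48 mm wide, 70 mm above the bench) on which a fully fitted crank's underside rests; fixed to the clamp. The clamp's base is 100 x 300 mm; its bed runs from the shaft along this point's +y; nothing on the bed is higher than 60 mm above the bench.
- crank_hub (a point): on the axis of the removable crank's hub, 44 mm above its underside. Hub: steel block 30 x 30 mm, 64 tall. x points along the crank's arm, z up. The arm (16 wide, 10 thick, 30 to 40 mm above the underside) leaves the +x face, so grip the hub on its two y faces. The whole crank is about 0.43 kg and begins on its parking post.
- crank_grip (a point): centre of the crank's handle: an upright black cylinder 24 mm across and 42 mm tall that spins freely on its own axis, 88 mm out along crank x from the hub's axis; this point is half-way up it, 63 mm above the crank's underside.
- crank_socket (a point): centre of the mouth of the square socket in the hub's underside: 17.5 mm wide, sides along crank x and y, 30 mm deep. It fits the shaft in any of four ways.
- post_foot (a point): foot of the crank's parking post: an upright round brass pin 11 mm thick and 24 mm tall with a tapered top, on a pale wooden block 70 x 70 mm whose top is 10 mm above the bench. The point is at the pin's foot on the block's top, where the underside of a parked crank rests, at any yaw.
- crank: the crank; origin: centre of its underside, axes as for the hub.
- jaw: the clamp's moving steel jaw with a sprung rubber pad (20 N per mm), driven along clamp +y. Origin under the shaft on the bench when fully open. Running free, the crank's handle takes about 7 N of push, and 1.1 N more for every 10 N of jaw pressure on the plate. Safe, firm pressure is 40 to 90 N. How far the crank must turn (1.5 to 4.5 rad) is not known beforehand: the stop is adjustable.
- sole_plate: red plastic boot sole plate, 72 x 90 x 26 mm, lying loose on the clamp's bed between the jaw and the fixed stop, with gaps on both sides. Origin: centre of its underside.
- spare_sole: bystander, not to be disturbed: a spare white sole plate, 72 x 90 x 26 mm.
- screwdriver: bystander, not to be disturbed: a screwdriver lying down.
- glue_jar: bystander, not to be disturbed: a jar, 70 wide, 80 high.
- spray_can: bystander, not to be disturbed: a white spray can, 54 wide, 150 high.
- cleaner: bystander, not to be disturbed: a clear bottle with a red cap, 64 wide, 190 high.
- wrench: bystander, not to be disturbed: a wrench lying down.
- brush: bystander, not to be disturbed: a brush lying down.
Things that resemble listed ones, but are neither listed nor needed, are in the scene too. There is more than one size of the part that bears post_foot; the job needs the largest.

How it is judged:
By the outcome, as a careful person would: the job done as asked, in the order asked, and still so for the second after the job is handed in, with the robot touching nothing.
It also fails if it takes over 64 s, if anything falls off the work surface, if the arm or the gripper's body presses on something with over 40 N, if the wrist force passes 120 N, or if a joint passes its speed limit or range.

## Working session

There is one attempt and no reset: what is moved stays moved. The work goes in short steps, Python scripts to look and compute and a tool call to move; the robot and the scene stay as the last step left them, time stands still between calls to the robot, and variables do not carry over. Pictures are saved under pics/ and viewed, and the job is handed in when it is done.

Besides the shell and the picture viewer there is one more tool, called after ">>>" as a command line: name --pt "numbers of a row" for each row, then --argument value for the rest. apply_moves: Moves the arm, as the interface text tells. Its arguments: {"type":"object","properties":{"steps":{"type":"array","items":{"type":"array","items":{"type":"number"}}}},"required":["steps"]}

```bash
mkdir -p pics; ls; python3 - <<'E'
from rig import bot
import cv2
s=bot.sense()
for k,v in s.items(): print(k,v)
for n in("scene","top"):
    cv2.imwrite(f"pics/{n}0.png",bot.get_image(n)); print(n,bot.camera_model(n))
E
```

```text
pics
clock 0.0
qpos [ 1.05850818e+00  3.07592193e-01  1.50767966e+00 -5.30971770e-06
  1.32841918e+00 -7.34940700e-02]
qvel [ 0.00030022  0.00230045 -0.00148735  0.00051308  0.00079388  0.00067733]
joint_efforts [ 2.95114718e-03 -4.57555354e+01 -2.51918972e+01  2.46697145e-04
  1.33076333e-02 -2.18968523e-06]
ee_pos [0.24396026 0.51989814 0.2303677 ]
orientation [ 0.15318419  0.6903688  -0.15460583  0.68994389]
wrist_force [ 0.19198309 -0.24207978  0.10875866]
wrist_torque [ 0.01628002 -0.01101321 -0.02149828]
width 1.000992048889224
scene {'camera_matrix': array([[452.85288374,   0.        , 314.27071486],
       [  0.        , 452.85288374, 234.53885533],
       [  0.        ,   0.        ,   1.        ]]), 'xyz': array([ 1.33078286, -0.4540389 ,  1.01077498]), 'rotation': array([0.32972735, 0.18101056, 0.44987826, 0.81001519])}
top {'camera_matrix': array([[577.57171288,   0.        , 328.23689519],
       [  0.        , 577.57171288, 234.60480227],
       [  0.        ,   0.        ,   1.        ]]), 'xyz': array([0.4765449 , 0.00673444, 1.36869384]), 'rotation': array([-0.03859789,  0.02361724,  0.71406871, -0.6986117 ])}
```

View pics/scene0.png

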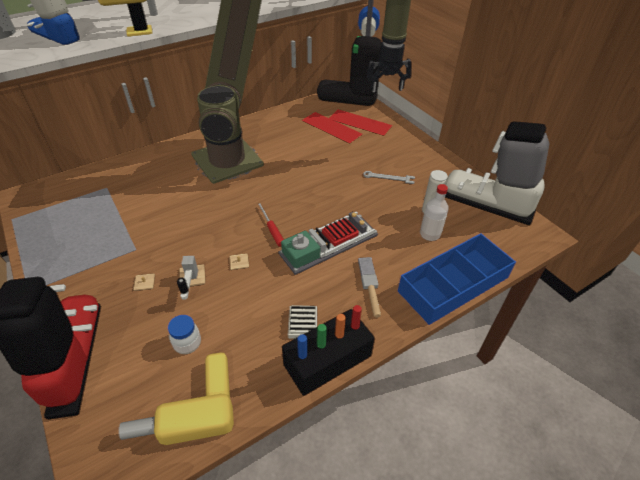

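View pics/top0.png

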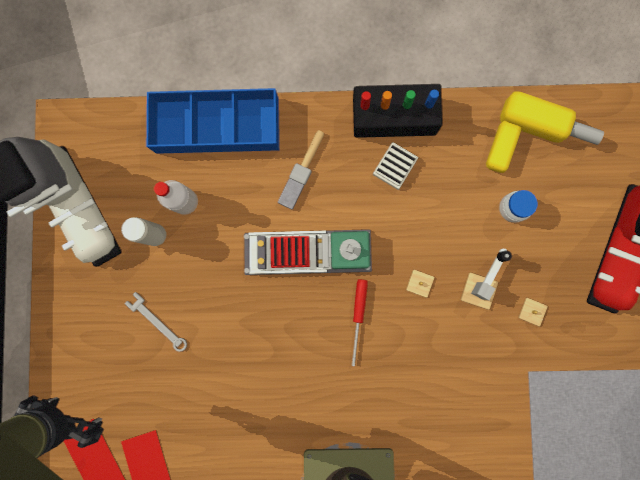

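```bash
cat > h.py <<'E'
import numpy as np,cv2
from rig import bot
from scipy.spatial.transform import Rotation as R
C={n:bot.camera_model(n) for n in("scene","top")}
def ray(n,u,v):
    c=C[n];K=np.asarray(c["camera_matrix"]);d=np.linalg.inv(K)@[u,v,1]
    d=R.from_quat(c["rotation"]).apply([d[0],-d[1],-d[2]]);return np.asarray(c["xyz"]),d/np.linalg.norm(d)
def on(n,u,v,z):
    o,d=ray(n,u,v);return o+d*(z-o[2])/d[2]
def proj(n,p):
    c=C[n];q=R.from_quat(c["rotation"]).inv().apply(np.asarray(p,float)-c["xyz"])
    k=np.asarray(c["camera_matrix"])@[q[0],-q[1],-q[2]];return k[:2]/k[2]
def tri(a,b):
    (o1,d1),(o2,d2)=ray("scene",*a),ray("top",*b)
    t=np.linalg.lstsq(np.c_[d1,-d2],o2-o1,rcond=None)[0]
    p,q=o1+t[0]*d1,o2+t[1]*d2
    return (p+q)/2,np.linalg.norm(p-q)
def crop(n,x0,y0,w,h,s,out,im=None):
    im=cv2.imread(f"pics/{n}") if im is None else im
    cv2.imwrite("pics/"+out,cv2.resize(im[y0:y0+h,x0:x0+w],None,fx=s,fy=s,interpolation=cv2.INTER_CUBIC))
E
python3 - <<'E'
from h import *
crop("top0.png",400,230,160,110,5,"c1.png")
crop("top0.png",235,215,150,75,5,"c2.png")
crop("scene0.png",120,235,140,75,5,"c3.png")
crop("scene0.png",260,200,130,80,6,"c4.png")
print(on("top",350,475,0))
E
```

```text
[ 0.04314488 -0.00384357  0.        ]
```

View pics/c1.png

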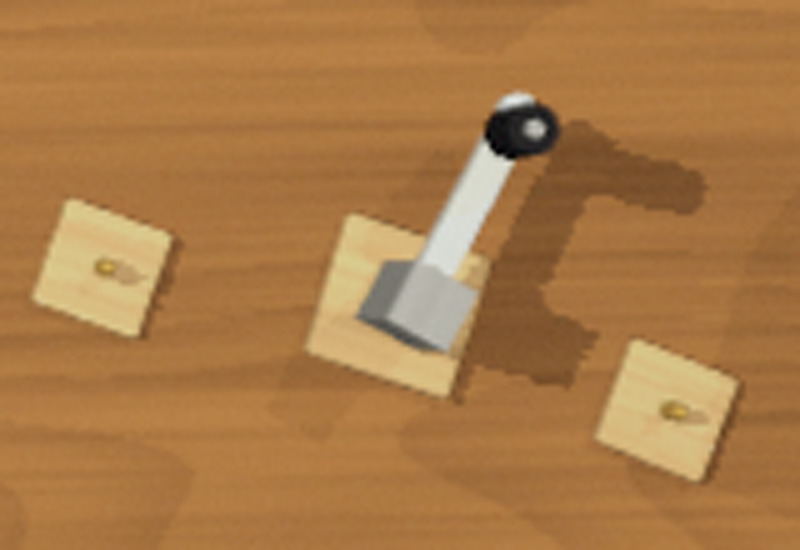

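View pics/c2.png

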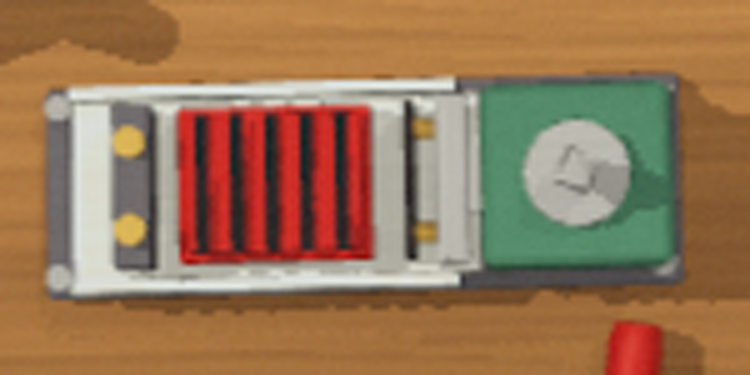

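View pics/c3.png

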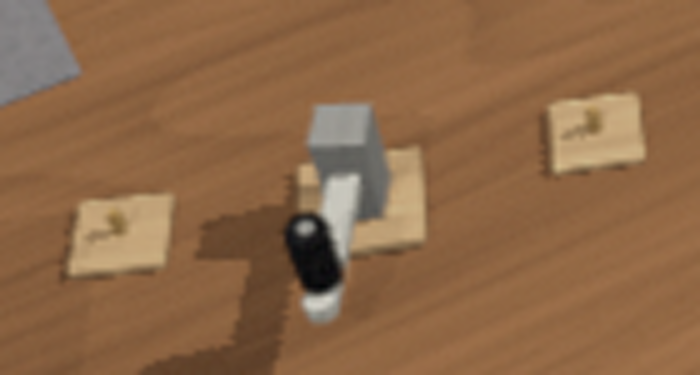

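View pics/c4.png

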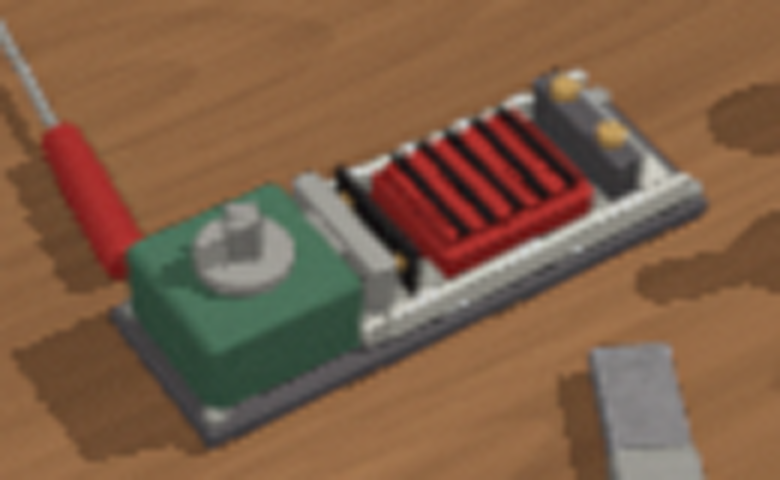

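```bash
python3 - <<'E'
from h import *
crop("top0.png",335,230,32,36,16,"c5.png")
crop("scene0.png",285,225,34,36,16,"c6.png")
a=cv2.imread("pics/c5.png");b=cv2.imread("pics/c6.png")
cv2.imwrite("pics/c56.png",np.hstack([a[:576],b[:576,:280*2]])[:, :])
for n,ps in {"block":[(348,213),(490,260),(450,397),(306,350)],}.items():
    P=np.array([on("top",400+u/5,230+v/5,.01) for u,v in ps]);print(n,P.mean(0),P[:,:2],np.linalg.norm(P-np.roll(P,-1,0),axis=1))
E
```

```text
block [ 0.45698289 -0.31560882  0.01      ] [[ 0.50014302 -0.29404377]
 [ 0.47688848 -0.35893884]
 [ 0.41393592 -0.33753991]
 [ 0.43696413 -0.27191276]] [0.06893579 0.06649014 0.06955013 0.06694292]
```

View pics/c56.png

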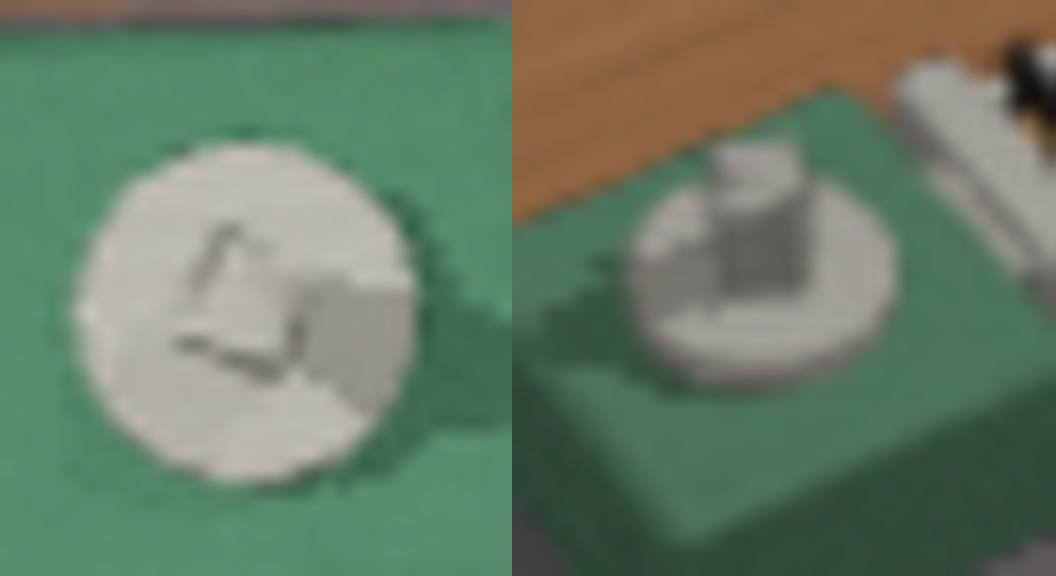

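```bash
python3 - <<'E'
from h import *
T=lambda u,v,z:on("top",335+u/16,230+v/16,z)
S=lambda u,v,z:on("scene",285+(u-512)/16,225+v/16,z)
def ang(a,b): d=b-a; return np.degrees(np.arctan2(d[1],d[0])),np.linalg.norm(d)*1e3
print("collar top",T(245,312,.07),"dia",np.linalg.norm(T(78,312,.07)-T(415,312,.07)))
print("collar scene",S(762,272,.07))
print(ang(T(178,342,.07),T(275,380,.07)),ang(T(195,300,.09),T(230,225,.09)),ang(T(275,380,.09),T(298,310,.09)))
print("scene bottom",ang(S(722,292,.07),S(803,298,.07)),"shoulder",ang(S(718,206,.092),S(808,206,.092)),"top",ang(S(720,145,.096),S(798,143,.096)))
print(S(722,292,.07),S(803,298,.07))
# crank
c=lambda u,v,z:on("top",400+u/5,230+v/5,z)
hub=[(415,263),(479,290),(448,351),(385,324)]
P=np.array([c(*p,.074) for p in hub]);print("hub",P.mean(0),[ang(P[i],P[(i+1)%4]) for i in range(4)])
d=lambda u,v,z:on("scene",120+u/5,235+v/5,z)
print("hub scene", [d(*p,.074) for p in [(315,104),(370,104),(372,145),(310,143)]])
h=np.mean([d(*p,.074) for p in [(315,104),(370,104),(372,145),(310,143)]],0);print(h)
print("handle top tri",tri((120+303/5,235+229/5),(400+535/5,230+128/5)))
# clamp base corners
B=lambda u,v,z:on("top",235+u/5,215+v/5,z)
for z in (0,.012): print("base",[B(*p,z)[:2].round(4) for p in [(48,90),(678,75),(682,283),(50,297)]])
print("screwdriver",on("top",361,283,.015),on("top",355,365,.01),"jar",on("top",520,204,.08),on("top",510,212,0))
print("smallposts",on("top",421,284,.01),on("top",533,312,.01))
E
```

```text
collar top [ 0.55667473 -0.01590512  0.07      ] dia 0.047377959919224756
collar scene [ 0.56145172 -0.01565762  0.07      ]
(np.float64(-112.71035157538738), np.float64(14.634403331376346)) (np.float64(-26.31669149679896), np.float64(11.494920611725366)) (np.float64(-19.554268195400873), np.float64(10.21969284656303))
scene bottom (np.float64(52.42039720381502), np.float64(14.488185528619875)) shoulder (np.float64(58.20365536651559), np.float64(15.798619876812099)) top (np.float64(60.258874871180076), np.float64(13.745936094560436))
[ 0.56189849 -0.02419614  0.07      ] [ 0.5707343  -0.01271415  0.07      ]
hub [ 0.45666199 -0.31506896  0.074     ] [(np.float64(-114.32725474551552), np.float64(30.40136583336752)), (np.float64(150.76682283086004), np.float64(30.48653015059791)), (np.float64(65.41626324636364), np.float64(29.95084670046627)), (np.float64(-28.40595570425874), np.float64(30.317553894516298))]
hub scene [array([ 0.43880672, -0.3196538 ,  0.074     ]), array([ 0.45476395, -0.29392817,  0.074     ]), array([ 0.48336415, -0.30405103,  0.074     ]), array([ 0.46431064, -0.33206196,  0.074     ])]
[ 0.46031136 -0.31242374  0.074     ]
handle top tri (array([ 0.53441019, -0.35864771,  0.09222698]), np.float64(0.001032341435510799))
base [array([0.6061, 0.2341]), array([ 0.6063, -0.0664]), array([ 0.5076, -0.0656]), array([0.5074, 0.234 ])]
base [array([0.6049, 0.2321]), array([ 0.6052, -0.0658]), array([ 0.5073, -0.065 ]), array([0.5071, 0.232 ])]
screwdriver [ 0.48124731 -0.03988034  0.015     ] [ 0.29255134 -0.02129474  0.01      ] jar [ 0.64940935 -0.39701894  0.08      ] [ 0.64159283 -0.39759507  0.        ]
smallposts [ 0.47599652 -0.17999112  0.01      ] [ 0.40598133 -0.43627522  0.01      ]
```

```bash
cat >> h.py <<'E'
def yaw(s=None):
    s=s or bot.sense(); M=R.from_quat(s["orientation"]).as_matrix()
    return np.degrees(np.arctan2(M[1,1],M[0,1]))
def st():
    s=bot.sense();M=R.from_quat(s["orientation"]).as_matrix()
    print("t %.2f"%s["clock"],"p",(s["ee_pos"]*1e3).round(1),"jawyaw %.2f"%yaw(s),"down",M[:,0].round(4),"q",np.array(s["qpos"]).round(2),"F",s["wrist_force"].round(2),"T",s["wrist_torque"].round(2),"w %.1f"%(s["width"]*85.4)); return s
E
python3 - <<'E'
from h import *
st()
E
```

```text
t 0.10 p [244.  520.  230.5] jawyaw 64.86 down [-9.0e-04 -1.6e-03 -1.0e+00] q [ 1.06  0.31  1.51 -0.    1.33 -0.07] F [ 0.83 -0.82 -0.33] T [ 0.01  0.03 -0.03] w 85.1
```

>>> apply_moves --pt "30 -40 0 0 0 -0.7 85" --pt "30 -40 0 0 0 -0.7 85" --pt "30 -40 0 0 0 -0.7 85" --pt "30 -40 0 0 0 -0.7 85" --pt "30 -40 0 0 0 -0.6 85"

```text
clock: 0.6
ee_pos: [0.3948, 0.3188, 0.231]
orientation: [0.174, 0.685, -0.174, 0.685]
wrist_force: [1.2, 0.5, 0.9]
width: 0.996
```

>>> apply_moves --pt "30 -40 0 0 0 0 85" --pt "30 -40 0 0 0 0 85" --pt "30 -40 0 0 0 0 85" --pt "-2.5 -47 0 0 0 0 85" --pt "-2.5 -47 0 0 0 0 85"

```text
clock: 1.1
ee_pos: [0.4799, 0.1045, 0.2307]
orientation: [0.174, 0.685, -0.175, 0.685]
wrist_force: [0.4, -0.4, -0.2]
width: 0.995
```

>>> apply_moves --pt "-2.5 -47 0 0 0 0 85" --pt "-2.5 -47 0 0 0 0 85" --pt "-2.5 -47 0 0 0 0 85" --pt "-2.5 -47 0 0 0 0 85" --pt "-2.5 -47 0 0 0 0 85"

```text
clock: 1.6
ee_pos: [0.4661, -0.1302, 0.2311]
orientation: [0.174, 0.685, -0.174, 0.685]
wrist_force: [1.0, -0.1, -0.3]
width: 0.994
```

>>> apply_moves --pt "-2.5 -47 -20 0 0 0 85" --pt "-2.5 -47 -20 0 0 0 85" --pt "-2.5 -47 -20 0 0 0 85" --pt "0 0 0 0 0 0 85"

```text
clock: 2.0
ee_pos: [0.4579, -0.2711, 0.1698]
orientation: [0.176, 0.686, -0.176, 0.684]
wrist_force: [-0.2, 0.3, 0.8]
width: 1.0
```

```bash
python3 - <<'E'
from h import *
st()
E
```

```text
t 2.00 p [ 457.9 -271.1  169.8] jawyaw 61.16 down [-3.5e-03 -2.0e-04 -1.0e+00] q [-0.61  0.31  1.68 -0.    1.16 -1.68] F [-0.2   0.29  0.82] T [0.04 0.01 0.01] w 85.4
```

>>> apply_moves --pt "-1 -44 -20 0 0 0 85" --pt "0 0 -30 0 0 0 85" --pt "0 0 0 0 0 0 85"

```text
clock: 2.3
ee_pos: [0.4558, -0.3086, 0.1192]
orientation: [0.176, 0.688, -0.173, 0.682]
wrist_force: [-0.8, 0.4, 0.6]
width: 0.992
```

```bash
python3 - <<'E'
from h import *
a=bot.get_image("scene");b=bot.get_image("top");st()
crop(0,120,200,130,100,4,"d1.png",a);crop(0,420,220,130,100,4,"d2.png",b)
cv2.imwrite("pics/d.png",np.vstack([cv2.imread("pics/d1.png")[:300],cv2.imread("pics/d2.png")[:300]]))
E
```

```text
t 2.40 p [ 457.8 -309.   122.3] jawyaw 61.47 down [-0.0022  0.0022 -1.    ] q [-0.67  0.38  1.7   0.    1.06 -1.74] F [-0.02  0.2   0.51] T [ 0.   -0.   -0.01] w 85.1
```

View pics/d1.png

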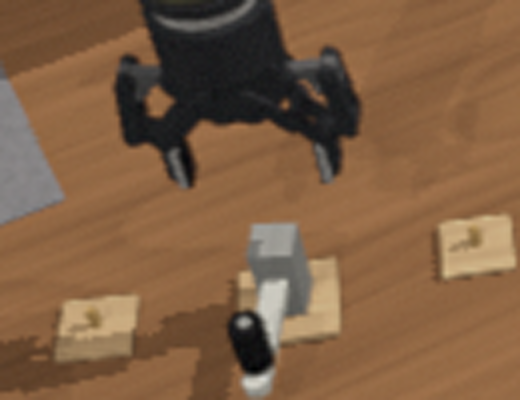

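The scene shows the open fingers straddling the hub (hub top about pixel (188,260)). The hub is on the middle block, which measures 69 x 67 mm; the blocks at top-view pixels (421,284) and (533,312) are about 52 mm. So this is the largest, and its pin carries the crank.

>>> apply_moves --pt "-1 -6 -20 0 0 0 85" --pt "0 0 -25 0 0 0 85" --pt "0 0 -25 0 0 0 85" --pt "0 0 -12 0 0 0 85" --pt "0 0 0 0 0 0 85"

```text
clock: 2.9
ee_pos: [0.4572, -0.315, 0.0404]
orientation: [0.174, 0.686, -0.174, 0.685]
wrist_force: [-0.7, 0.3, 0.6]
width: 0.998
```

```bash
python3 - <<'E'
from h import *
st()
E
```

```text
t 2.90 p [ 457.2 -315.    40.4] jawyaw 61.53 down [-0.0015  0.0013 -1.    ] q [-0.68  0.49  1.78  0.    0.88 -1.75] F [-0.71  0.26  0.58] T [-0.05  0.01  0.  ] w 85.2
```

>>> apply_moves --pt "0 0 0 0 0 0 45" --pt "0 0 0 0 0 0 38" --pt "0 0 0 0 0 0 33" --pt "0 0 0 0 0 0 20" --pt "0 0 0 0 0 0 20"

```text
clock: 3.4
ee_pos: [0.4581, -0.3166, 0.0418]
orientation: [0.174, 0.685, -0.175, 0.686]
wrist_force: [0.4, 1.0, 6.4]
width: 0.343
```

>>> apply_moves --pt "0 0 0 0 0 0 20" --pt "0 0 0 0 0 0 20"

```text
clock: 3.6
ee_pos: [0.4581, -0.3166, 0.0417]
orientation: [0.174, 0.685, -0.175, 0.686]
wrist_force: [-0.1, 1.1, 5.2]
width: 0.341
```

```bash
python3 - <<'E'
from h import *
st()
E
```

```text
t 3.60 p [ 458.1 -316.6   41.7] jawyaw 61.45 down [ 1.5e-03 -8.0e-04 -1.0e+00] q [-0.68  0.49  1.77  0.    0.88 -1.75] F [-0.08  1.14  5.21] T [ 0.18 -0.05  0.02] w 29.1
```

>>> apply_moves --pt "0 0 8 0 0 0 20" --pt "0 0 15 0 0 0 20" --pt "0 0 30 0 0 0 20" --pt "0 0 35 0 0 0 20" --pt "0 0 40 0 0 0 20"

```text
clock: 4.1
ee_pos: [0.4559, -0.3153, 0.1686]
orientation: [0.175, 0.687, -0.174, 0.684]
wrist_force: [1.3, -0.1, -4.7]
width: 0.342
```

```bash
python3 - <<'E'
from h import *
st()
a=bot.get_image("scene");b=bot.get_image("top")
crop(0,130,170,130,100,4,"e1.png",a);crop(0,420,220,130,100,4,"e2.png",b)
cv2.imwrite("pics/e.png",np.hstack([cv2.imread("pics/e1.png")[:,:400],cv2.imread("pics/e2.png")[:,:400]]))
E
```

```text
t 4.10 p [ 455.9 -315.3  168.6] jawyaw 61.45 down [-0.0036  0.0027 -1.    ] q [-0.68  0.34  1.63 -0.    1.18 -1.75] F [ 1.33 -0.07 -4.68] T [-0.03  0.02  0.04] w 29.2
```

View pics/e.png

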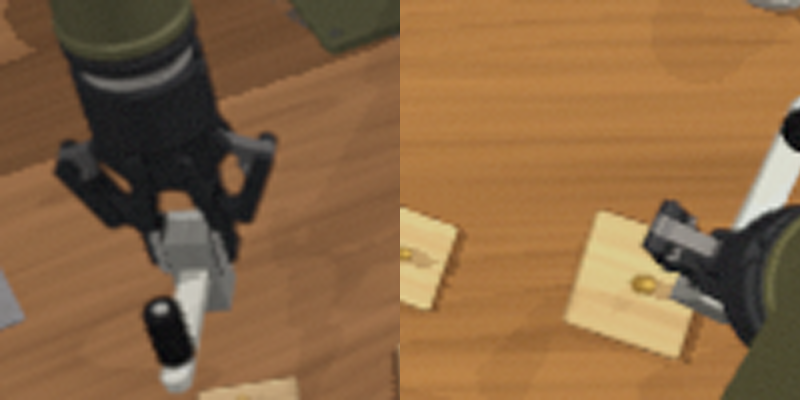

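>>> apply_moves --pt "15 45 0 0 0 0.5 20" --pt "15 45 0 0 0 0.5 20" --pt "15 45 0 0 0 0.5 20" --pt "15 45 0 0 0 0.5 20" --pt "15 45 0 0 0 0.5 20"

```text
clock: 4.7
ee_pos: [0.5314, -0.0894, 0.1672]
orientation: [0.159, 0.69, -0.159, 0.688]
wrist_force: [1.0, -0.5, -5.2]
width: 0.341
```

>>> apply_moves --pt "15 45 0 0 0 0 20" --pt "10 27 0 0 0 0 20" --pt "0 0 0 0 0 0 20" --pt "0 0 0 0 0 0 20"

```text
clock: 5.1
ee_pos: [0.5562, -0.0187, 0.1672]
orientation: [0.158, 0.69, -0.159, 0.688]
wrist_force: [0.3, 0.3, -4.8]
width: 0.343
```

```bash
python3 - <<'E'
from h import *
a=bot.get_image("scene");b=bot.get_image("top");st()
cv2.imwrite("pics/f_s.png",a);cv2.imwrite("pics/f_t.png",b)
crop(0,230,170,100,120,4,"f1.png",a);crop(0,300,170,100,120,4,"f2.png",b)
cv2.imwrite("pics/f.png",np.hstack([cv2.imread("pics/f1.png"),cv2.imread("pics/f2.png")]))
print("pin",on("top",480.8,291.2,.034),on("top",480.8,291.2,.02))
E
```

```text
t 5.20 p [556.2 -20.1 167.7] jawyaw 63.93 down [-2.6e-03 -4.0e-04 -1.0e+00] q [-0.11  0.34  1.63 -0.    1.17 -1.23] F [ 0.4  -0.55 -3.52] T [ 0.01 -0.   -0.02] w 29.2
pin [ 0.45674853 -0.31241626  0.034     ] [ 0.45654088 -0.31576393  0.02      ]
```

View pics/f.png

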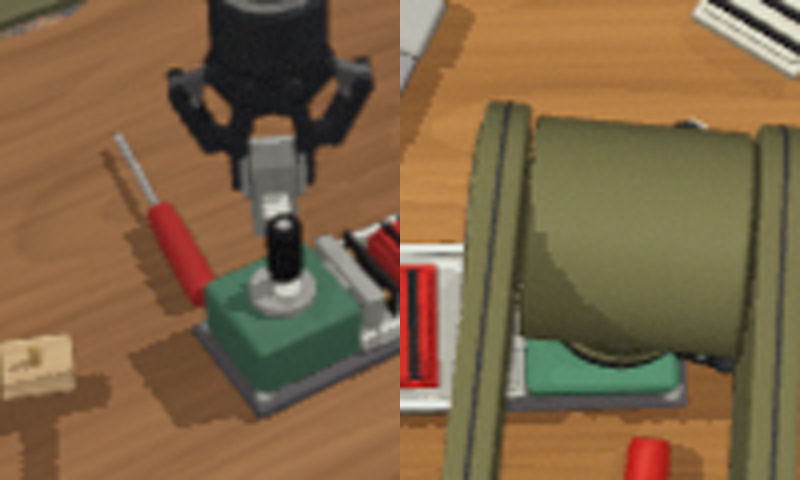

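>>> apply_moves --pt "0.5 3 -12 0 0 0 20" --pt "0 0 -12 0 0 0 20" --pt "0 0 -10 0 0 0 20" --pt "0 0 0 0 0 0 20"

```text
clock: 5.6
ee_pos: [0.5559, -0.0167, 0.1322]
orientation: [0.159, 0.691, -0.16, 0.687]
wrist_force: [-0.6, 0.9, -4.6]
width: 0.34
```

```bash
python3 - <<'E'
from h import *
st()
a=bot.get_image("scene");b=bot.get_image("top");st()
crop(0,250,170,100,100,6,"g1.png",a)
E
```

```text
t 5.60 p [555.9 -16.7 132.2] jawyaw 63.91 down [-5.e-03  4.e-04 -1.e+00] q [-0.11  0.38  1.68 -0.    1.09 -1.22] F [-0.6   0.86 -4.6 ] T [-0.01  0.04 -0.06] w 29.1
t 5.70 p [557.5 -16.6 133.9] jawyaw 63.93 down [-1.6e-03  1.0e-04 -1.0e+00] q [-0.11  0.38  1.67 -0.    1.09 -1.22] F [-0.06  0.31 -4.3 ] T [ 0.   -0.   -0.03] w 29.3
```

View pics/g1.png

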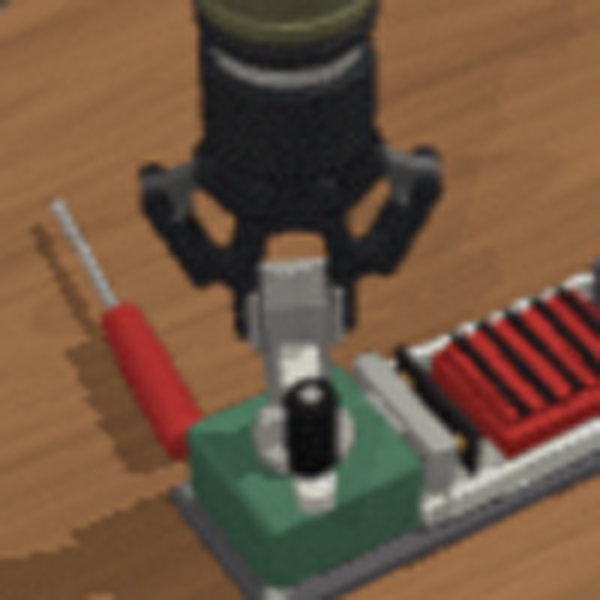

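The hub is above the collar (scene pixel about (302,238)) and hangs straight, so I will lower it while watching the vertical force.

>>> apply_moves --pt "0 0 -4 0 0 0 20" --pt "0 0 -4 0 0 0 20" --pt "0 0 0 0 0 0 20"

```text
clock: 6.0
ee_pos: [0.5577, -0.0163, 0.1263]
orientation: [0.159, 0.689, -0.159, 0.689]
wrist_force: [0.3, 0.8, -4.6]
width: 0.343
```

>>> apply_moves --pt "0 0 -2 0 0 0 20" --pt "0 0 -2 0 0 0 20" --pt "0 0 0 0 0 0 20"

```text
clock: 6.3
ee_pos: [0.5584, -0.0161, 0.1226]
orientation: [0.16, 0.689, -0.159, 0.689]
wrist_force: [1.3, 0.5, -5.1]
width: 0.342
```

```bash
python3 - <<'E'
from h import *
st()
E
```

```text
t 6.30 p [558.4 -16.1 122.6] jawyaw 63.95 down [ 9.e-04  5.e-04 -1.e+00] q [-0.1   0.39  1.69  0.    1.07 -1.22] F [ 1.32  0.52 -5.1 ] T [ 0.26 -0.18  0.  ] w 29.2
```

>>> apply_moves --pt "0 0 -2 0 0 0 20" --pt "0 0 0 0 0 0 20"

```text
clock: 6.5
ee_pos: [0.5585, -0.016, 0.1207]
orientation: [0.16, 0.689, -0.159, 0.689]
wrist_force: [1.5, 2.2, -4.7]
width: 0.341
```

```bash
python3 - <<'E'
from h import *
st()
E
```

```text
t 6.50 p [558.5 -16.  120.7] jawyaw 63.95 down [ 1.e-03  5.e-04 -1.e+00] q [-0.1   0.39  1.69  0.    1.06 -1.22] F [ 1.51  2.19 -4.65] T [ 0.43 -0.26  0.06] w 29.2
```

>>> apply_moves --pt "0.7 0.8 0 0 0 0 20" --pt "0 0 -2 0 0 0 20" --pt "0 0 0 0 0 0 20"

```text
clock: 6.8
ee_pos: [0.5585, -0.0157, 0.1183]
orientation: [0.159, 0.689, -0.159, 0.689]
wrist_force: [0.1, -0.2, -3.6]
width: 0.344
```

```bash
python3 - <<'E'
from h import *
st()
E
```

```text
t 6.80 p [558.5 -15.7 118.3] jawyaw 63.96 down [-6.e-04 -3.e-04 -1.e+00] q [-0.1   0.39  1.69 -0.    1.06 -1.22] F [ 0.1  -0.24 -3.56] T [ 0.05 -0.09 -0.02] w 29.4
```

Forces vanish and it is sliding down freely. I will carry on to the collar (TCP z about 0.102).

>>> apply_moves --pt "0 0 -3 0 0 0 20" --pt "0 0 -3 0 0 0 20" --pt "0 0 0 0 0 0 20"

```text
clock: 7.1
ee_pos: [0.5585, -0.0156, 0.1121]
orientation: [0.159, 0.689, -0.159, 0.689]
wrist_force: [0.4, -1.2, -4.1]
width: 0.344
```

>>> apply_moves --pt "0 0 -3 0 0 0 20" --pt "0 0 -3 0 0 0 20" --pt "0 0 0 0 0 0 20"

```text
clock: 7.4
ee_pos: [0.5585, -0.0156, 0.1062]
orientation: [0.159, 0.689, -0.159, 0.689]
wrist_force: [-0.1, -0.0, -4.4]
width: 0.342
```

```bash
python3 - <<'E'
from h import *
st()
E
```

```text
t 7.40 p [558.5 -15.6 106.2] jawyaw 63.96 down [-5.e-04 -1.e-04 -1.e+00] q [-0.1   0.41  1.7  -0.    1.03 -1.22] F [-0.07 -0.02 -4.38] T [-0.04 -0.02  0.05] w 29.2
```

>>> apply_moves --pt "0 0 -2 0 0 0 20" --pt "0 0 -2 0 0 0 20" --pt "0 0 0 0 0 0 20"

```text
clock: 7.7
ee_pos: [0.5586, -0.0155, 0.1023]
orientation: [0.159, 0.689, -0.159, 0.689]
wrist_force: [-0.7, 0.4, -4.1]
width: 0.343
```

```bash
python3 - <<'E'
from h import *
st()
E
```

```text
t 7.70 p [558.6 -15.5 102.3] jawyaw 63.96 down [-3.e-04  0.e+00 -1.e+00] q [-0.1   0.41  1.71 -0.    1.02 -1.22] F [-0.72  0.42 -4.11] T [ 0.04 -0.01 -0.03] w 29.3
```

>>> apply_moves --pt "0 0 -1 0 0 0 20" --pt "0 0 0 0 0 0 20"

```text
clock: 7.9
ee_pos: [0.5587, -0.0155, 0.1018]
orientation: [0.159, 0.689, -0.159, 0.689]
wrist_force: [-0.3, 0.3, -3.8]
width: 0.344
```

>>> apply_moves --pt "0 0 -1 0 0 0 20" --pt "0 0 0 0 0 0 20"

```text
clock: 8.1
ee_pos: [0.5587, -0.0155, 0.1018]
orientation: [0.159, 0.689, -0.159, 0.689]
wrist_force: [-1.7, 0.6, 5.1]
width: 0.338
```

>>> apply_moves --pt "0 0 1 0 0 0 36" --pt "0 0 0 0 0 0 42" --pt "0 0 0 0 0 0 45"

```text
clock: 8.4
ee_pos: [0.5592, -0.0156, 0.1019]
orientation: [0.159, 0.689, -0.159, 0.689]
wrist_force: [0.3, 0.3, 0.6]
width: 0.526
```

>>> apply_moves --pt "0 0 20 0 0 0 45" --pt "0 0 25 0 0 0 45" --pt "0 0 25 0 0 0 45" --pt "0 0 5 0 0 0 45"

```text
clock: 8.8
ee_pos: [0.561, -0.0158, 0.1796]
orientation: [0.16, 0.687, -0.159, 0.691]
wrist_force: [0.0, -0.2, 0.4]
width: 0.526
```

```bash
python3 - <<'E'
from h import *
st()
a=bot.get_image("scene");b=bot.get_image("top");st()
crop(0,250,170,100,100,6,"h1.png",a)
cv2.imwrite("pics/h_s.png",a);cv2.imwrite("pics/h_t.png",b)
crop(0,310,180,80,100,6,"h2.png",b)
E
```

```text
t 8.80 p [561.  -15.8 179.6] jawyaw 63.96 down [ 6.e-03 -6.e-04 -1.e+00] q [-0.1   0.33  1.61 -0.    1.19 -1.22] F [ 0.02 -0.21  0.43] T [-0.04 -0.01  0.  ] w 44.9
t 8.90 p [559.5 -15.6 177.5] jawyaw 63.96 down [ 2.6e-03 -3.0e-04 -1.0e+00] q [-0.1   0.33  1.62 -0.    1.19 -1.22] F [-0.54  0.23 -0.64] T [-0.07  0.02  0.02] w 45.0
```

View pics/h1.png

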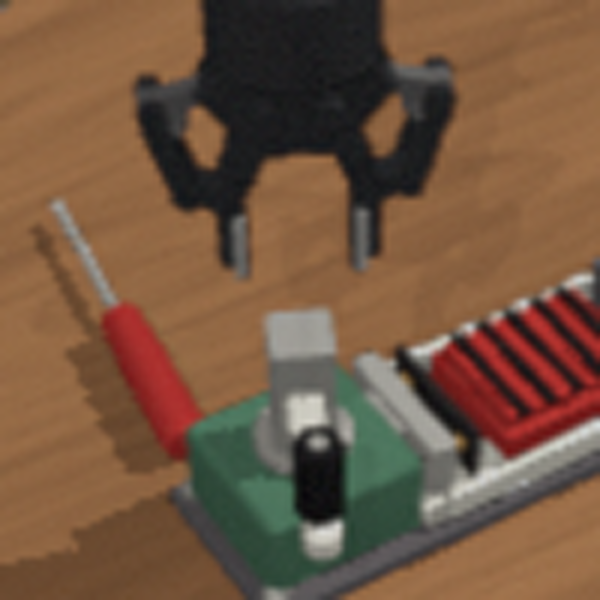

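View pics/h2.png

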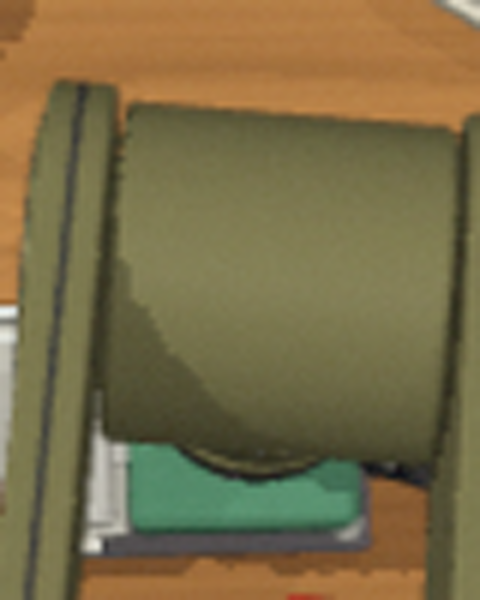

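The crank stands down on the collar, with its handle top at scene pixel (303,243).

```bash
python3 - <<'E'
from h import *
print(on("scene",303.2,243.3,.154), on("scene",250+300/6,170+332/6,.134))
E
```

```text
[ 0.63762778 -0.05149855  0.154     ] [ 0.55874069 -0.01469227  0.134     ]
```

>>> apply_moves --pt "39 -19 0 0 0 0 45" --pt "39 -19 0 0 0 0 45" --pt "0 0 -20 0 0 0 45" --pt "0 0 -20 0 0 0 45" --pt "0 0 -16 0 0 0 45"

```text
clock: 9.4
ee_pos: [0.6353, -0.0536, 0.1173]
orientation: [0.159, 0.69, -0.16, 0.687]
wrist_force: [0.7, 0.5, -0.2]
width: 0.528
```

>>> apply_moves --pt "0 0 0 0 0 0 33" --pt "0 0 0 0 0 0 33"

```text
clock: 9.6
ee_pos: [0.6358, -0.0534, 0.1192]
orientation: [0.159, 0.69, -0.159, 0.688]
wrist_force: [-0.1, -0.0, 0.8]
width: 0.388
```

```bash
python3 - <<'E'
from h import *
st()
a=bot.get_image("scene");st()
crop(0,260,170,100,100,6,"i1.png",a)
E
```

```text
t 9.60 p [635.8 -53.4 119.2] jawyaw 63.96 down [-2.9e-03  4.0e-04 -1.0e+00] q [-0.15  0.49  1.51  0.    1.15 -1.27] F [-0.08 -0.01  0.76] T [ 0.   -0.09 -0.06] w 33.1
t 9.65 p [636.6 -53.5 120.3] jawyaw 63.96 down [-7.e-04  1.e-04 -1.e+00] q [-0.15  0.49  1.51 -0.    1.15 -1.27] F [-0.05 -0.97  0.83] T [-0.02  0.02  0.01] w 33.0
```

View pics/i1.png

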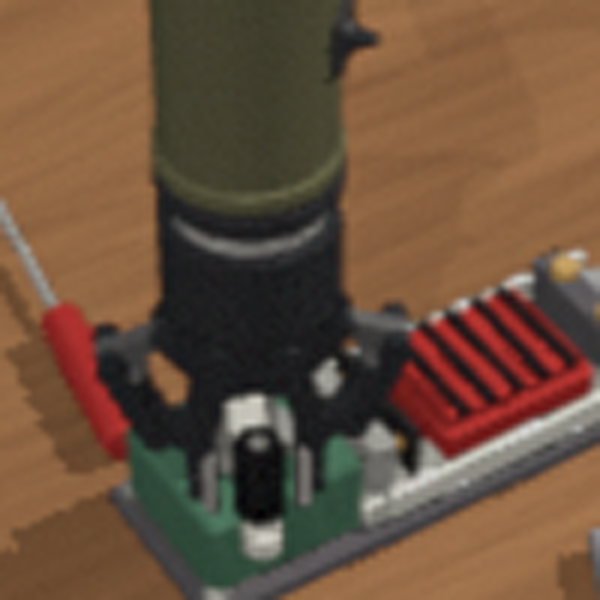

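```bash
python3 - <<'E'
import numpy as np
c=np.array([558.5,-15.6]);P=np.array([636.6,-53.5])
a=-26;acc=P.copy()
for i in range(52):
    a-=5; t=c+88*np.array([np.cos(np.radians(a)),np.sin(np.radians(a))])
    d=(t-acc).round(1);acc+=d;print(a,list(d),end=" | ")
    if i%5==4:print()
E
```

```text
-31 [np.float64(-2.7), np.float64(-7.4)] | -36 [np.float64(-4.2), np.float64(-6.4)] | -41 [np.float64(-4.8), np.float64(-6.0)] | -46 [np.float64(-5.3), np.float64(-5.6)] | -51 [np.float64(-5.7), np.float64(-5.1)] | 
-56 [np.float64(-6.2), np.float64(-4.6)] | -61 [np.float64(-6.5), np.float64(-4.0)] | -66 [np.float64(-6.9), np.float64(-3.4)] | -71 [np.float64(-7.2), np.float64(-2.8)] | -76 [np.float64(-7.3), np.float64(-2.2)] | 
-81 [np.float64(-7.5), np.float64(-1.5)] | -86 [np.float64(-7.7), np.float64(-0.9)] | -91 [np.float64(-7.6), np.float64(-0.2)] | -96 [np.float64(-7.7), np.float64(0.5)] | -101 [np.float64(-7.6), np.float64(1.1)] | 
-106 [np.float64(-7.5), np.float64(1.8)] | -111 [np.float64(-7.2), np.float64(2.4)] | -116 [np.float64(-7.1), np.float64(3.1)] | -121 [np.float64(-6.7), np.float64(3.7)] | -126 [np.float64(-6.4), np.float64(4.2)] | 
-131 [np.float64(-6.0), np.float64(4.8)] | -136 [np.float64(-5.6), np.float64(5.3)] | -141 [np.float64(-5.1), np.float64(5.7)] | -146 [np.float64(-4.6), np.float64(6.2)] | -151 [np.float64(-4.0), np.float64(6.5)] | 
-156 [np.float64(-3.4
[... 426 characters left out ...]
1), np.float64(7.1)] | -211 [np.float64(3.7), np.float64(6.7)] | -216 [np.float64(4.2), np.float64(6.4)] | -221 [np.float64(4.8), np.float64(6.0)] | -226 [np.float64(5.3), np.float64(5.6)] | 
-231 [np.float64(5.7), np.float64(5.1)] | -236 [np.float64(6.2), np.float64(4.6)] | -241 [np.float64(6.5), np.float64(4.0)] | -246 [np.float64(6.9), np.float64(3.4)] | -251 [np.float64(7.2), np.float64(2.8)] | 
-256 [np.float64(7.3), np.float64(2.2)] | -261 [np.float64(7.5), np.float64(1.5)] | -266 [np.float64(7.7), np.float64(0.9)] | -271 [np.float64(7.6), np.float64(0.2)] | -276 [np.float64(7.7), np.float64(-0.5)] | 
-281 [np.float64(7.6), np.float64(-1.1)] | -286 [np.float64(7.5), np.float64(-1.8)] |
```

>>> apply_moves --pt "-1.2 -3.7 0 0 0 -2.5 33" --pt "-1.5 -3.7 0 0 0 -2.5 33" --pt "-2.1 -3.2 0 0 0 -2.5 33" --pt "-2.1 -3.2 0 0 0 -2.5 33"

```text
clock: 10.05
ee_pos: [0.6324, -0.0657, 0.1224]
orientation: [0.221, 0.67, -0.218, 0.674]
wrist_force: [5.3, 6.4, -0.9]
width: 0.387
```

```bash
cat >> h.py <<'E'
def ft():
    s=st();c=np.array([.5585,-.0156]);r=s["ee_pos"][:2]-c;a=np.arctan2(r[1],r[0])
    u=r/np.linalg.norm(r);t=np.array([u[1],-u[0]]);f=s["wrist_force"][:2]
    print("TCPang %.1f rad %.1f Ftan(push) %.2f Frad %.2f"%(np.degrees(a),1e3*np.linalg.norm(r),-f@t,f@u))
E
python3 - <<'E'
from h import *
ft()
E
```

```text
t 10.05 p [632.4 -65.7 122.4] jawyaw 53.82 down [ 0.0063  0.0029 -1.    ] q [-0.17  0.48  1.52  0.    1.14 -1.11] F [ 5.27  6.38 -0.91] T [ 1.12 -0.76 -0.  ] w 33.0
TCPang -34.1 rad 89.2 Ftan(push) 8.24 Frad 0.78
```

>>> apply_moves --pt "-4.8 -6.0 0 0 0 -5 33" --pt "-5.3 -5.6 0 0 0 -5 33" --pt "-5.7 -5.1 0 0 0 -5 33" --pt "-6.2 -4.6 0 0 0 -5 33" --pt "-6.5 -4.0 0 0 0 -5 33"

```text
clock: 10.55
ee_pos: [0.6059, -0.0916, 0.1229]
orientation: [0.363, 0.605, -0.358, 0.611]
wrist_force: [7.2, 4.4, -2.0]
width: 0.386
```

```bash
python3 - <<'E'
from h import *
ft()
E
```

```text
t 10.55 p [605.9 -91.6 122.9] jawyaw 28.74 down [ 0.0105  0.0014 -0.9999] q [-0.22  0.45  1.57  0.    1.11 -0.72] F [ 7.23  4.41 -1.97] T [ 0.73 -1.16 -0.04] w 33.0
TCPang -58.0 rad 89.6 Ftan(push) 8.47 Frad 0.09
```

>>> apply_moves --pt "-6.9 -3.4 0 0 0 -5 33" --pt "-7.2 -2.8 0 0 0 -5 33" --pt "-7.3 -2.2 0 0 0 -5 33" --pt "-7.5 -1.5 0 0 0 -5 33" --pt "-7.7 -0.9 0 0 0 -5 33"

```text
clock: 11.05
ee_pos: [0.5706, -0.1041, 0.1233]
orientation: [0.486, 0.512, -0.481, 0.52]
wrist_force: [8.3, -0.5, -2.8]
width: 0.384
```

```bash
python3 - <<'E'
from h import *
ft()
E
```

```text
t 11.05 p [ 570.6 -104.1  123.3] jawyaw 3.74 down [ 0.0131 -0.0018 -0.9999] q [-0.25  0.41  1.65  0.    1.07 -0.32] F [ 8.3  -0.51 -2.84] T [ 0.03 -1.43 -0.03] w 32.8
TCPang -82.2 rad 89.3 Ftan(push) 8.15 Frad 1.63
```

>>> apply_moves --pt "-7.6 -0.2 -1 0 0 -5 33" --pt "-7.7 0.5 -1 0 0 -5 33" --pt "-7.6 1.1 -0.5 0 0 -5 33" --pt "-7.5 1.8 0 0 0 -5 33" --pt "-7.2 2.4 0 0 0 -5 33"

```text
clock: 11.55
ee_pos: [0.5343, -0.1001, 0.1219]
orientation: [0.587, 0.395, -0.58, 0.404]
wrist_force: [8.3, -2.9, 0.9]
width: 0.389
```

```bash
python3 - <<'E'
from h import *
ft()
E
```

```text
t 11.55 p [ 534.3 -100.1  121.9] jawyaw -21.25 down [ 0.0159 -0.0048 -0.9999] q [-0.26  0.36  1.73 -0.    1.03  0.11] F [ 8.32 -2.94  0.89] T [-0.57 -1.33 -0.02] w 33.3
TCPang -106.0 rad 87.9 Ftan(push) 8.80 Frad 0.53
```

Now 2-3 rows at a time.

>>> apply_moves --pt "-7.1 3.1 0 0 0 -5 33" --pt "-6.7 3.7 0 0 0 -5 33" --pt "-6.4 4.2 0 0 0 -5 33"

```text
clock: 11.85
ee_pos: [0.5138, -0.0896, 0.1218]
orientation: [0.635, 0.316, -0.627, 0.324]
wrist_force: [5.6, -5.0, 2.9]
width: 0.386
```

```bash
python3 - <<'E'
from h import *
ft()
E
```

```text
t 11.85 p [513.8 -89.6 121.8] jawyaw -36.23 down [ 0.0152 -0.0057 -0.9999] q [-0.25  0.34  1.78 -0.    1.01  0.38] F [ 5.62 -5.04  2.93] T [-0.94 -1.08  0.01] w 32.9
TCPang -121.2 rad 86.4 Ftan(push) 7.42 Frad 1.41
```

>>> apply_moves --pt "-6.0 4.8 0 0 0 -5 33" --pt "-5.6 5.3 0 0 0 -5 33" --pt "-5.1 5.7 0 0 0 -5 33"

```text
clock: 12.15
ee_pos: [0.4965, -0.0741, 0.1216]
orientation: [0.671, 0.231, -0.663, 0.239]
wrist_force: [6.1, -6.1, 2.9]
width: 0.388
```

```bash
python3 - <<'E'
from h import *
ft()
E
```

```text
t 12.15 p [496.5 -74.1 121.6] jawyaw -51.21 down [ 0.014  -0.0063 -0.9999] q [-0.23  0.31  1.82 -0.    0.99  0.67] F [ 6.08 -6.12  2.9 ] T [-1.24 -0.91  0.  ] w 33.1
TCPang -136.7 rad 85.2 Ftan(push) 8.62 Frad -0.22
```

>>> apply_moves --pt "-5.0 6.2 0 0 0 -5 33" --pt "-4.4 6.5 0 0 0 -5 33" --pt "-3.8 6.9 0 0 0 -5 33"

```text
clock: 12.45
ee_pos: [0.4823, -0.0544, 0.1214]
orientation: [0.696, 0.143, -0.688, 0.149]
wrist_force: [5.2, -7.4, 3.2]
width: 0.385
```

```bash
python3 - <<'E'
from h import *
ft()
E
```

```text
t 12.45 p [482.3 -54.4 121.4] jawyaw -66.18 down [ 0.0119 -0.0063 -0.9999] q [-0.2   0.3   1.85 -0.    0.98  0.96] F [ 5.2  -7.35  3.18] T [-1.35 -0.55 -0.  ] w 32.9
TCPang -153.0 rad 85.5 Ftan(push) 8.91 Frad -1.29
```

```bash
python3 - <<'E'
from h import *
a=bot.get_image("scene");b=bot.get_image("top");ft()
crop(0,260,180,130,90,6,"j1.png",a)
crop(0,235,215,150,75,5,"j2.png",b)
E
```

```text
t 12.55 p [481.3 -53.6 121.2] jawyaw -66.05 down [ 0.0104 -0.0054 -0.9999] q [-0.2   0.3   1.85 -0.    0.98  0.96] F [ 3.05 -6.81  3.8 ] T [-1.14 -0.5   0.02] w 33.0
TCPang -153.8 rad 86.0 Ftan(push) 7.45 Frad 0.28
```

View pics/j1.png

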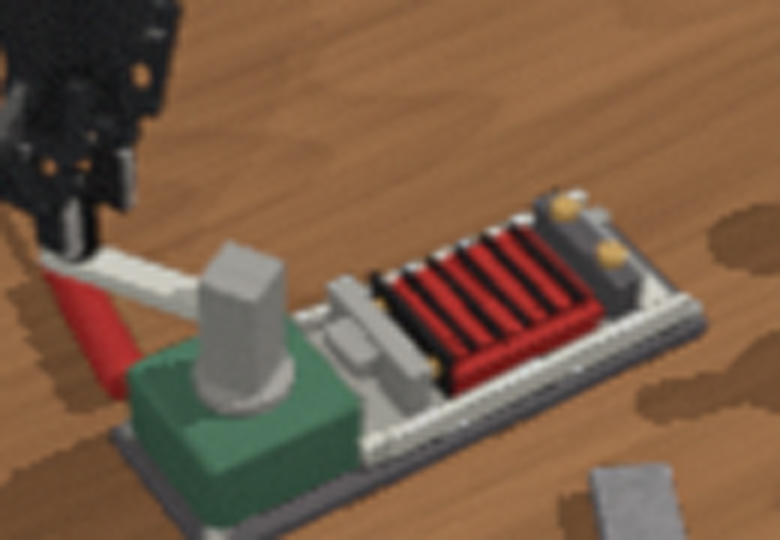

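View pics/j2.png

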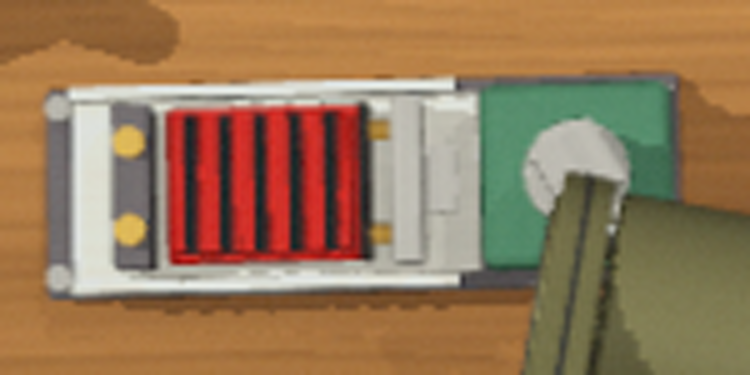

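>>> apply_moves --pt "-2.8 7.2 0 0 0 -5 33" --pt "-2.2 7.3 0 0 0 -5 33" --pt "0 0 0 0 0 0 33"

```text
clock: 12.85
ee_pos: [0.4759, -0.0391, 0.1211]
orientation: [0.705, 0.084, -0.699, 0.088]
wrist_force: [1.7, -7.6, 5.6]
width: 0.385
```

```bash
python3 - <<'E'
from h import *
ft()
E
```

```text
t 12.85 p [475.9 -39.1 121.1] jawyaw -76.04 down [ 0.0092 -0.0053 -0.9999] q [-0.17  0.29  1.86 -0.    0.98  1.16] F [ 1.7  -7.57  5.62] T [-1.24 -0.28 -0.05] w 32.9
TCPang -164.1 rad 85.9 Ftan(push) 7.74 Frad 0.43
```

>>> apply_moves --pt "-1.5 7.5 0.5 0 0 -5 33" --pt "-0.9 3.8 0.5 0 0 -2.5 33" --pt "0 0 0 0 0 0 33"

```text
clock: 13.15
ee_pos: [0.4726, -0.0278, 0.1215]
orientation: [0.708, 0.038, -0.704, 0.042]
wrist_force: [0.3, -6.5, 3.8]
width: 0.389
```

```bash
python3 - <<'E'
from h import *
ft()
E
```

```text
t 13.15 p [472.6 -27.8 121.5] jawyaw -83.49 down [ 0.0072 -0.005  -1.    ] q [-0.14  0.28  1.87 -0.    0.98  1.31] F [ 0.29 -6.55  3.84] T [-1.23 -0.12  0.02] w 33.2
TCPang -171.9 rad 86.8 Ftan(push) 6.53 Frad 0.63
```

>>> apply_moves --pt "-0.9 7.6 0.3 0 0 -5 33" --pt "-0.2 3.8 0.3 0 0 -2.5 33" --pt "0 0 0 0 0 0 33"

```text
clock: 13.45
ee_pos: [0.4705, -0.0163, 0.1217]
orientation: [0.709, -0.008, -0.705, -0.004]
wrist_force: [0.3, -7.2, 1.7]
width: 0.385
```

```bash
python3 - <<'E'
from h import *
ft()
E
```

```text
t 13.45 p [470.5 -16.3 121.7] jawyaw -90.99 down [ 0.0052 -0.0047 -1.    ] q [-0.12  0.28  1.87 -0.    0.98  1.47] F [ 0.3  -7.22  1.74] T [-1.2   0.   -0.01] w 32.9
TCPang -179.5 rad 88.0 Ftan(push) 7.22 Frad -0.25
```

>>> apply_moves --pt "0.2 7.6 0 0 0 -5 33" --pt "0.5 3.8 0 0 0 -2.5 33" --pt "0 0 0 0 0 0 33"

```text
clock: 13.75
ee_pos: [0.4706, -0.0048, 0.1215]
orientation: [0.707, -0.054, -0.704, -0.051]
wrist_force: [-1.5, -8.6, 3.3]
width: 0.388
```

```bash
python3 - <<'E'
from h import *
b=bot.get_image("top")
crop(0,235,215,150,75,5,"k2.png",b)
ft()
E
```

```text
t 13.80 p [470.6  -4.9 121.5] jawyaw -98.45 down [ 0.0038 -0.0045 -1.    ] q [-0.1   0.28  1.87 -0.    0.98  1.62] F [-0.87 -7.33  2.5 ] T [-1.29  0.15 -0.  ] w 32.8
TCPang 173.1 rad 88.6 Ftan(push) 7.38 Frad -0.03
```

View pics/k2.png

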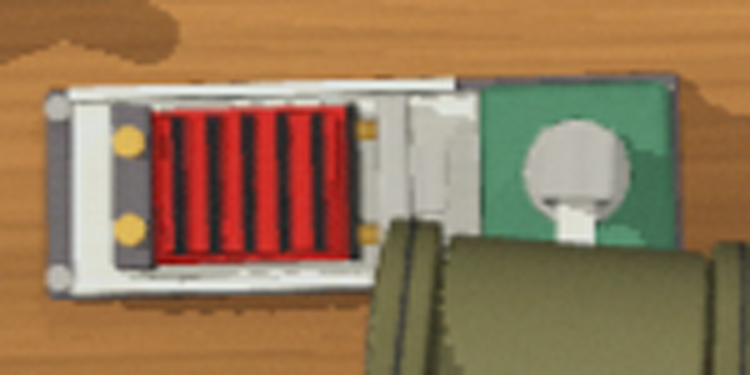

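The plate's left edge has reached the stop (crop x about 152), so contact is imminent and I will use small steps.

>>> apply_moves --pt "0.6 4.5 0 0 0 -3 33" --pt "0 0 0 0 0 0 33"

```text
clock: 14.0
ee_pos: [0.4709, -0.0007, 0.1215]
orientation: [0.705, -0.072, -0.702, -0.069]
wrist_force: [-1.3, -8.8, 3.6]
width: 0.385
```

```bash
python3 - <<'E'
from h import *
ft()
E
```

```text
t 14.00 p [470.9  -0.7 121.5] jawyaw -101.49 down [ 0.0033 -0.0051 -1.    ] q [-0.09  0.28  1.87 -0.01  0.98  1.69] F [-1.25 -8.77  3.64] T [-1.56  0.24  0.01] w 32.9
TCPang 170.3 rad 88.9 Ftan(push) 8.86 Frad -0.24
```

>>> apply_moves --pt "0.8 4.5 0 0 0 -3 33" --pt "0 0 0 0 0 0 33"

```text
clock: 14.2
ee_pos: [0.4713, 0.0036, 0.1214]
orientation: [0.703, -0.091, -0.7, -0.087]
wrist_force: [-1.8, -9.1, 4.3]
width: 0.386
```

```bash
python3 - <<'E'
from h import *
ft()
E
```

```text
t 14.20 p [471.3   3.6 121.4] jawyaw -104.48 down [ 0.0025 -0.0055 -1.    ] q [-0.08  0.28  1.87 -0.01  0.99  1.75] F [-1.85 -9.08  4.32] T [-1.61  0.38  0.02] w 32.9
TCPang 167.6 rad 89.3 Ftan(push) 9.26 Frad -0.15
```

>>> apply_moves --pt "1.2 4.4 0.3 0 0 -3 33" --pt "0 0 0 0 0 0 33"

```text
clock: 14.4
ee_pos: [0.4719, 0.0078, 0.1216]
orientation: [0.7, -0.109, -0.698, -0.105]
wrist_force: [-3.7, -10.2, 2.4]
width: 0.386
```

```bash
python3 - <<'E'
from h import *
ft()
E
```

```text
t 14.40 p [471.9   7.8 121.6] jawyaw -107.48 down [ 0.0013 -0.0058 -1.    ] q [-0.07  0.28  1.87 -0.01  0.99  1.81] F [ -3.69 -10.18   2.4 ] T [-1.76  0.52  0.01] w 33.0
TCPang 164.9 rad 89.7 Ftan(push) 10.79 Frad 0.90
```

>>> apply_moves --pt "1.4 4.4 0.3 0 0 -3 33" --pt "0 0 0 0 0 0 33"

```text
clock: 14.6
ee_pos: [0.4726, 0.0121, 0.1216]
orientation: [0.696, -0.128, -0.695, -0.124]
wrist_force: [-2.9, -10.6, 3.6]
width: 0.385
```

```bash
python3 - <<'E'
from h import *
ft()
E
```

```text
t 14.60 p [472.6  12.1 121.6] jawyaw -110.47 down [-1.e-04 -6.e-03 -1.e+00] q [-0.06  0.29  1.86 -0.01  0.99  1.87] F [ -2.88 -10.59   3.63] T [-1.81  0.6   0.02] w 32.9
TCPang 162.1 rad 90.2 Ftan(push) 10.96 Frad -0.51
```

>>> apply_moves --pt "1.8 4.3 0.2 0 0 -3 33" --pt "0 0 0 0 0 0 33"

```text
clock: 14.8
ee_pos: [0.4737, 0.0161, 0.1217]
orientation: [-0.692, 0.146, 0.692, 0.141]
wrist_force: [-4.3, -12.3, 4.5]
width: 0.382
```

```bash
python3 - <<'E'
from h import *
ft()
E
```

```text
t 14.80 p [473.7  16.1 121.7] jawyaw -113.47 down [-0.0015 -0.0064 -1.    ] q [-0.05  0.29  1.86 -0.01  0.99  1.93] F [ -4.27 -12.33   4.52] T [-2.06  0.78 -0.  ] w 32.6
TCPang 159.5 rad 90.5 Ftan(push) 13.04 Frad -0.32
```

>>> apply_moves --pt "2.0 4.2 0.2 0 0 -3 33" --pt "0 0 0 0 0 0 33"

```text
clock: 15.0
ee_pos: [0.4749, 0.0201, 0.1217]
orientation: [-0.688, 0.164, 0.689, 0.159]
wrist_force: [-6.0, -12.0, 4.3]
width: 0.385
```

```bash
python3 - <<'E'
from h import *
ft()
E
```

```text
t 15.00 p [474.9  20.1 121.7] jawyaw -116.46 down [-0.003  -0.0068 -1.    ] q [-0.04  0.29  1.86 -0.01  1.    2.  ] F [ -5.97 -11.99   4.31] T [-2.08  0.93 -0.09] w 32.9
TCPang 156.8 rad 90.9 Ftan(push) 13.37 Frad 0.77
```

>>> apply_moves --pt "1.0 2.0 0 0 0 -1.5 33" --pt "0 0 0 0 0 0 33" --pt "0 0 0 0 0 0 33"

```text
clock: 15.3
ee_pos: [0.4754, 0.0218, 0.1216]
orientation: [-0.685, 0.173, 0.687, 0.168]
wrist_force: [-6.7, -13.2, 4.5]
width: 0.393
```

```bash
python3 - <<'E'
from h import *
ft()
b=bot.get_image("top");a=bot.get_image("scene");ft()
crop(0,235,215,150,75,5,"l2.png",b)
crop(0,250,170,130,90,6,"l1.png",a)
E
```

```text
t 15.30 p [475.4  21.8 121.6] jawyaw -117.90 down [-0.004  -0.0071 -1.    ] q [-0.04  0.29  1.86 -0.01  1.    2.03] F [ -6.69 -13.25   4.52] T [-2.29  1.07 -0.01] w 33.5
TCPang 155.8 rad 91.2 Ftan(push) 14.83 Frad 0.66
t 15.40 p [475.4  21.8 121.6] jawyaw -117.91 down [-0.0039 -0.007  -1.    ] q [-0.04  0.29  1.86 -0.01  1.    2.03] F [ -5.33 -12.88   4.41] T [-2.25  1.04 -0.08] w 33.0
TCPang 155.8 rad 91.2 Ftan(push) 13.93 Frad -0.43
```

View pics/l1.png

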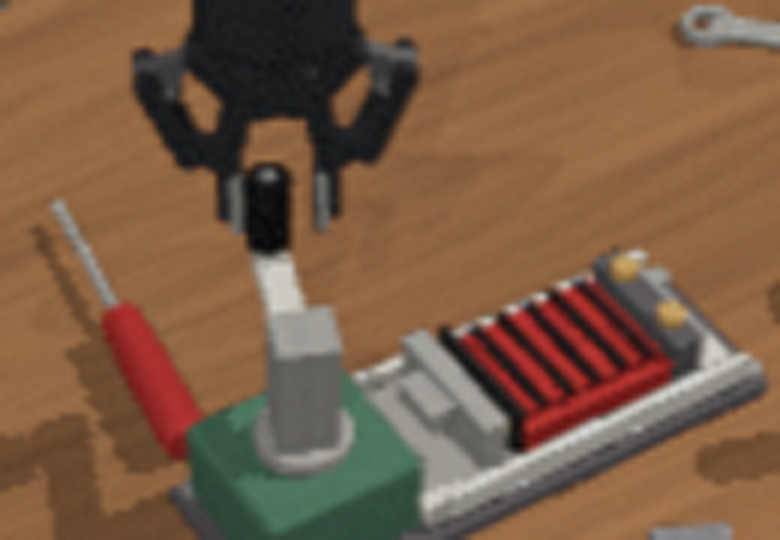

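```bash
python3 - <<'E'
from h import *
f=lambda u,v,z:on("scene",250+u/6,170+v/6,z)
H=f(268,173,.154);print(H)
for c in ([.5585,-.0156],[.5587,-.0147]):
    d=H[:2]-c;print(np.degrees(np.arctan2(d[1],d[0])),np.linalg.norm(d))
P=[f(u,v,.134) for u,v in [(277,312),(331,307),(341,348),(274,357)]];
print(np.mean(P,0),[np.degrees(np.arctan2(*(P[(i+1)%4]-P[i])[1::-1])) for i in range(4)])
E
```

```text
[0.47571681 0.01738121 0.154     ]
158.27743068317963 0.08911125758102184
158.86355215884748 0.0889686086445916
[ 0.55947877 -0.01204539  0.134     ] [np.float64(65.80213029015289), np.float64(-21.559879215910325), np.float64(-111.01298140480623), np.float64(146.94716816221214)]
```

>>> apply_moves --pt "-0.9 -2 0 0 0 0 35" --pt "-0.9 -2 0 0 0 0 38" --pt "0 0 0 0 0 0 45"

```text
clock: 15.7
ee_pos: [0.4767, 0.0212, 0.1216]
orientation: [0.687, -0.171, -0.685, -0.172]
wrist_force: [-0.6, -0.4, 0.7]
width: 0.524
```

>>> apply_moves --pt "0 0 15 0 0 0 45" --pt "0 0 25 0 0 0 45" --pt "0 0 20 0 0 0 45" --pt "0 0 0 0 0 0 45"

```text
clock: 16.1
ee_pos: [0.4794, 0.0219, 0.1841]
orientation: [0.689, -0.17, -0.683, -0.172]
wrist_force: [1.0, 0.0, 0.2]
width: 0.528
```

```bash
python3 - <<'E'
from h import *
b=bot.get_image("top");a=bot.get_image("scene");st()
crop(0,310,210,100,75,8,"m2.png",b)
crop(0,250,170,130,90,6,"m1.png",a)
E
```

```text
t 16.20 p [477.   21.8 181.4] jawyaw -118.03 down [ 2.6e-03  4.0e-04 -1.0e+00] q [-0.04  0.22  1.78  0.    1.14  2.02] F [ 0.02  0.44 -0.45] T [ 0.02  0.03 -0.02] w 45.0
```

View pics/m1.png

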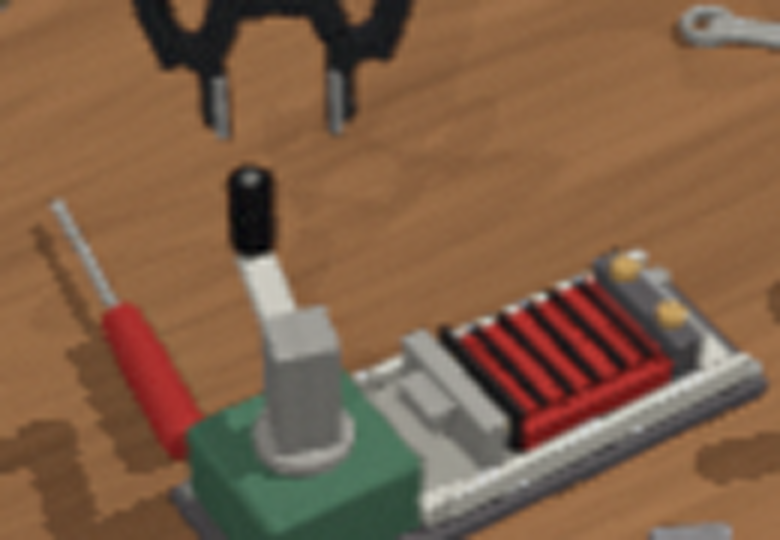

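View pics/m2.png

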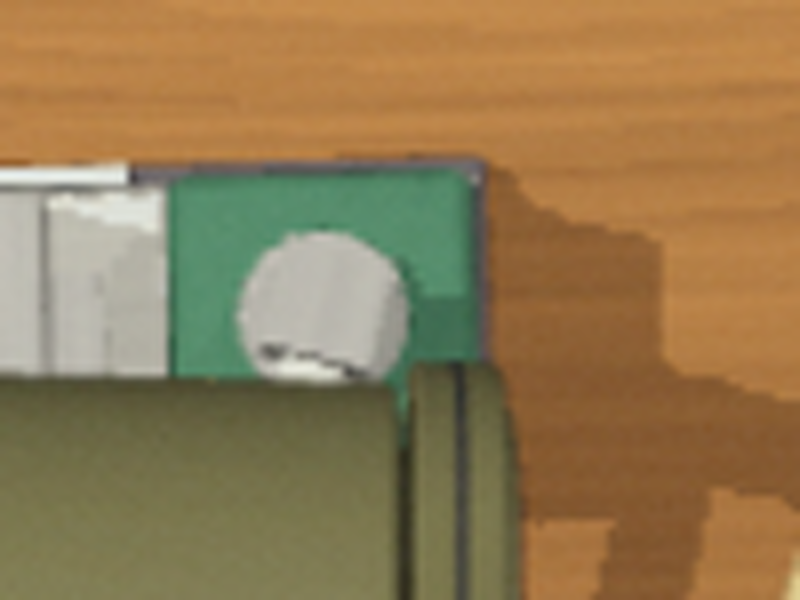

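```bash
python3 - <<'E'
from h import *
f=lambda u,v,z:on("scene",250+u/6,170+v/6,z)
H=f(250,177,.154);print(H)
d=H[:2]-[.5585,-.0152];print(np.degrees(np.arctan2(d[1],d[0])),np.linalg.norm(d))
P=[f(u,v,.134) for u,v in [(270,315),(324,309),(338,348),(272,360)]];
print(np.mean(P,0),[np.degrees(np.arctan2(*(P[(i+1)%4]-P[i])[1::-1])) for i in range(4)])
E
```

```text
[0.47369518 0.00865908 0.154     ]
164.28652444476427 0.088097180023746
[ 0.55945402 -0.01457106  0.134     ] [np.float64(67.29402971953795), np.float64(-17.076983503066245), np.float64(-107.33297748254456), np.float64(151.48930658167822)]
```

>>> apply_moves --pt "40 -18 0 0 0 6 55" --pt "41.5 -19 0 0 0 6 60" --pt "0 0 -15 0 0 0 60" --pt "0 0 -15 0 0 0 60" --pt "0 0 0 0 0 0 60"

```text
clock: 16.7
ee_pos: [0.5554, -0.0153, 0.1473]
orientation: [-0.698, 0.099, 0.703, 0.099]
wrist_force: [-0.9, -0.2, 0.4]
width: 0.705
```

```bash
python3 - <<'E'
from h import *
a=bot.get_image("scene");st()
crop(0,250,170,130,90,6,"n1.png",a)
E
```

```text
t 16.75 p [556.  -15.3 148.6] jawyaw -106.04 down [-5.e-03  7.e-04 -1.e+00] q [-0.1   0.36  1.66  0.    1.13  1.75] F [-0.53  0.11  0.91] T [-0.02 -0.03 -0.01] w 60.2
```

View pics/n1.png

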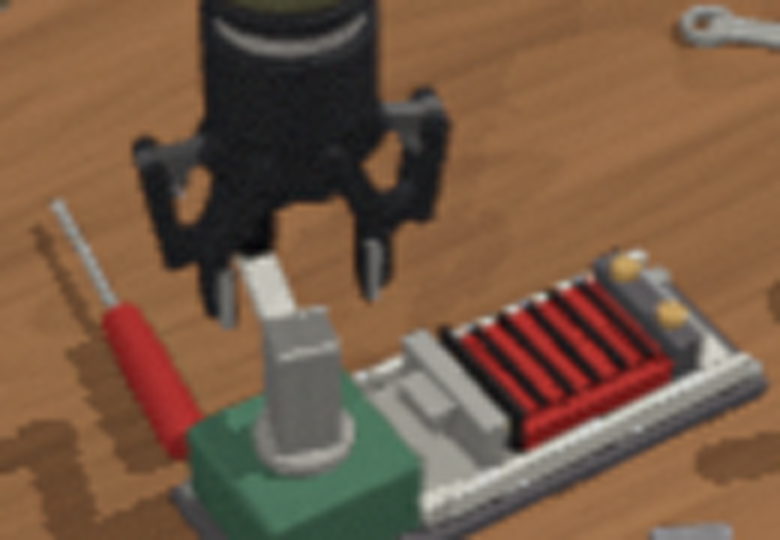

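Fingers straddle the hub (mid-pads about crop x 298, hub 302). Now I will go down and close.

>>> apply_moves --pt "0.5 0 -15 0 0 0 60" --pt "0 0 -15 0 0 0 60" --pt "0 0 -14 0 0 0 60" --pt "0 0 0 0 0 0 55" --pt "0 0 0 0 0 0 45"

```text
clock: 17.25
ee_pos: [0.5582, -0.0153, 0.1071]
orientation: [0.7, -0.099, -0.7, -0.099]
wrist_force: [-0.2, 0.6, -0.1]
width: 0.531
```

```bash
python3 - <<'E'
from h import *
st()
E
```

```text
t 17.25 p [558.2 -15.3 107.1] jawyaw -106.03 down [ 0.e+00  1.e-04 -1.e+00] q [-0.1   0.41  1.7   0.    1.03  1.75] F [-0.24  0.61 -0.1 ] T [ 0.02  0.01 -0.02] w 45.3
```

>>> apply_moves --pt "0 0 -4 0 0 0 38" --pt "0 0 0 0 0 0 34" --pt "0 0 0 0 0 0 32" --pt "0 0 0 0 0 0 30" --pt "0 0 0 0 0 0 20"

```text
clock: 17.75
ee_pos: [0.5586, -0.0151, 0.1035]
orientation: [0.701, -0.098, -0.7, -0.099]
wrist_force: [-0.3, 2.4, 5.3]
width: 0.34
```

>>> apply_moves --pt "0 0 0 0 0 0 20" --pt "0 0 0 0 0 0 20"

```text
clock: 17.95
ee_pos: [0.5586, -0.0152, 0.1034]
orientation: [0.701, -0.098, -0.7, -0.099]
wrist_force: [-0.6, 2.6, 6.3]
width: 0.339
```

```bash
python3 - <<'E'
from h import *
st()
E
```

```text
t 17.95 p [558.6 -15.2 103.4] jawyaw -106.04 down [ 1.2e-03  5.0e-04 -1.0e+00] q [-0.1   0.41  1.71  0.    1.02  1.75] F [-0.56  2.56  6.3 ] T [0.41 0.14 0.06] w 29.0
```

>>> apply_moves --pt "0 0.5 2 0 0 0 20" --pt "0 0 4 0 0 0 20" --pt "0 0 0 0 0 0 20"

```text
clock: 18.25
ee_pos: [0.5584, -0.0151, 0.1086]
orientation: [0.7, -0.099, -0.7, -0.099]
wrist_force: [1.7, 1.5, -4.4]
width: 0.344
```

```bash
python3 - <<'E'
from h import *
st()
E
```

```text
t 18.25 p [558.4 -15.1 108.6] jawyaw -106.05 down [ 1.e-04 -1.e-04 -1.e+00] q [-0.1   0.4   1.7  -0.    1.03  1.75] F [ 1.74  1.46 -4.42] T [ 0.18 -0.51  0.05] w 29.3
```

>>> apply_moves --pt "0.4 0.3 5 0 0 0 20" --pt "0 0 6 0 0 0 20" --pt "0 0 8 0 0 0 20" --pt "0 0 10 0 0 0 20" --pt "0 0 0 0 0 0 20"

```text
clock: 18.75
ee_pos: [0.559, -0.0149, 0.1397]
orientation: [0.701, -0.099, -0.699, -0.099]
wrist_force: [-0.1, 0.2, -3.7]
width: 0.346
```

```bash
python3 - <<'E'
from h import *
st()
E
```

```text
t 18.75 p [559.  -14.9 139.7] jawyaw -106.04 down [ 2.1e-03 -3.0e-04 -1.0e+00] q [-0.1   0.37  1.67 -0.    1.1   1.75] F [-0.14  0.15 -3.66] T [-0.02 -0.08  0.03] w 29.6
```

>>> apply_moves --pt "0 0 20 0 0 0 20" --pt "-7 -22 15 0 0 0 20" --pt "-14 -42 0 0 0 0 20" --pt "-14 -42 0 0 0 0 20" --pt "-14 -42 0 0 0 0 20"

```text
clock: 19.25
ee_pos: [0.5084, -0.1636, 0.1731]
orientation: [-0.7, 0.098, 0.7, 0.098]
wrist_force: [1.1, -0.6, -5.2]
width: 0.339
```

>>> apply_moves --pt "-14 -42 0 0 0 0 20" --pt "-14 -42 0 0 0 0 20" --pt "-14 -42 0 0 0 0 20" --pt "-10 -26 0 0 0 0 20" --pt "0 0 0 0 0 0 20"

```text
clock: 19.75
ee_pos: [0.4559, -0.3185, 0.1729]
orientation: [-0.7, 0.101, 0.7, 0.099]
wrist_force: [0.2, 0.3, -3.5]
width: 0.343
```

```bash
python3 - <<'E'
from h import *
a=bot.get_image("scene");b=bot.get_image("top");st()
crop(0,130,170,130,110,5,"o1.png",a);crop(0,235,215,150,75,5,"o2.png",b)
E
```

```text
t 19.85 p [ 456.7 -314.8  172.6] jawyaw -106.16 down [-7.0e-04  1.4e-03 -1.0e+00] q [-0.68  0.33  1.63  0.    1.18  1.17] F [-0.08 -0.41 -4.7 ] T [ 0.01 -0.02 -0.06] w 29.6
```

View pics/o1.png

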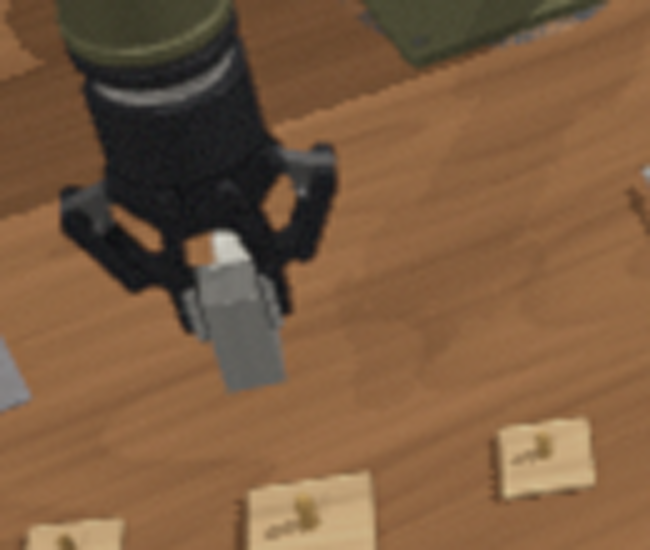

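View pics/o2.png

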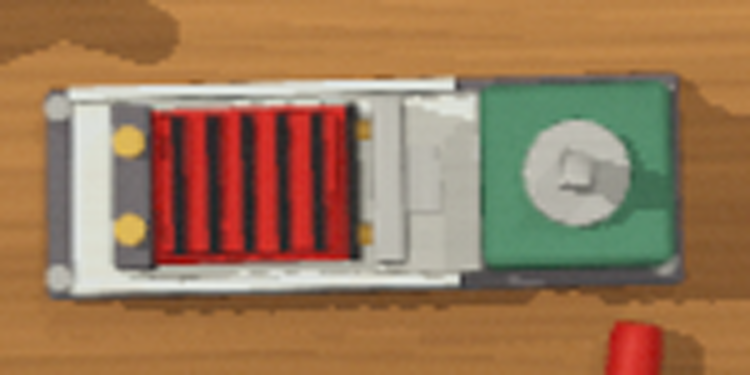

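```bash
python3 - <<'E'
from h import *
print(on("scene",191,270,.034),on("scene",191.6,274.5,.012))
print("hub bottom pred", [( (proj("scene",[.4567+15e-3*(a*np.cos(np.radians(163.9))-b*np.sin(np.radians(163.9))),-.3148+15e-3*(a*np.sin(np.radians(163.9))+b*np.cos(np.radians(163.9))),.1726-.0334])-[130,170])*5 for a,b in[(-1,-1),(-1,1),(1,1),(1,-1)]])
E
```

```text
File "<stdin>", line 3
    print("hub bottom pred", [( (proj("scene",[.4567+15e-3*(a*np.cos(np.radians(163.9))-b*np.sin(np.radians(163.9))),-.3148+15e-3*(a*np.sin(np.radians(163.9))+b*np.cos(np.radians(163.9))),.1726-.0334])-[130,170])*5 for a,b in[(-1,-1),(-1,1),(1,1),(1,-1)]])
                                                                                                                                                                                                                                                              ^
SyntaxError: closing parenthesis ']' does not match opening parenthesis '('
```

```bash
python3 - <<'E'
from h import *
print(on("scene",191,270,.034),on("scene",191.6,274.5,.012))
y=np.radians(163.9);M=np.array([[np.cos(y),-np.sin(y)],[np.sin(y),np.cos(y)]])
for a in[(-1,-1),(-1,1),(1,1),(1,-1)]:
    p=np.array([.4567,-.3148])+M@np.array(a)*.015
    print(a,(proj("scene",[*p,.1726-.0334])-[130,170])*5)
E
```

```text
[ 0.46295315 -0.31390148  0.034     ] [ 0.45994632 -0.31538786  0.012     ]
(-1, -1) [292.11032811 379.34765794]
(-1, 1) [233.62007485 390.79739341]
(1, 1) [229.64012331 350.56196724]
(1, -1) [287.17441422 339.49655346]
```

```bash
python3 - <<'E'
from h import *
print(on("scene",192.3,270,.034),on("scene",192.9,274.5,.012))
E
```

```text
[ 0.46486466 -0.3108211   0.034     ] [ 0.46188373 -0.31226613  0.012     ]
```

>>> apply_moves --pt "1.5 0 -25 0 0 0 20" --pt "0 0 -30 0 0 0 20" --pt "0 0 -25 0 0 0 20" --pt "0 0 -13 0 0 0 20" --pt "0 0 0 0 0 0 20"

```text
clock: 20.35
ee_pos: [0.458, -0.3125, 0.078]
orientation: [-0.699, 0.097, 0.702, 0.099]
wrist_force: [0.1, -0.7, -4.6]
width: 0.342
```

```bash
python3 - <<'E'
from h import *
a=bot.get_image("scene");b=bot.get_image("top");st()
crop(0,130,190,130,110,5,"p1.png",a);crop(0,430,230,100,110,5,"p2.png",b)
E
```

```text
t 20.45 p [ 459.8 -314.4   80.3] jawyaw -105.99 down [ 5.e-04 -2.e-04 -1.e+00] q [-0.68  0.44  1.74  0.    0.97  1.17] F [ 0.22  0.26 -4.46] T [-0.04 -0.06 -0.07] w 29.0
```

View pics/p1.png

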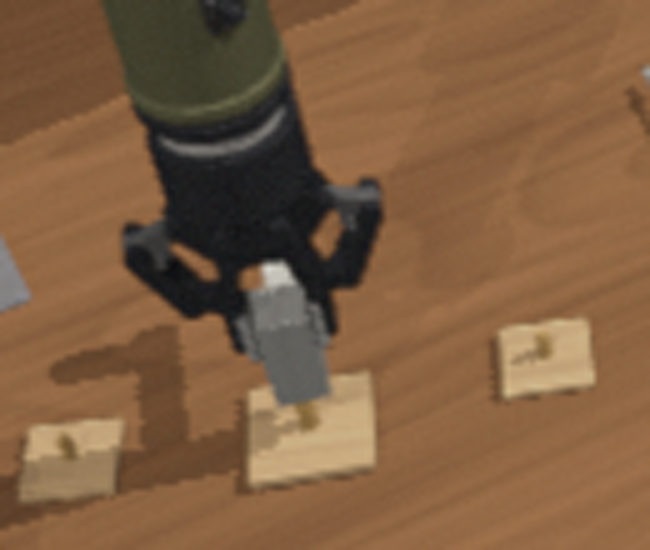

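View pics/p2.png

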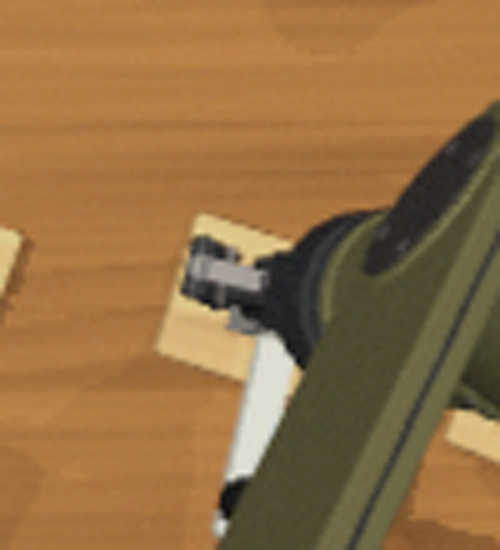

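```bash
python3 - <<'E'
from h import *
f=lambda x,y,z:(proj("scene",[x,y,z])-[130,190])*5
for z in(.0469,.034,.010):print(z,f(.4595,-.3145,z))
print("dx,dy 1mm",(f(.4695,-.3145,.01)-f(.4595,-.3145,.01))/10,(f(.4595,-.3045,.01)-f(.4595,-.3145,.01))/10)
y=np.radians(164)
M=np.array([[np.cos(y),-np.sin(y)],[np.sin(y),np.cos(y)]])
for a in[(-1,-1),(-1,1)]:
    p=np.array([.4595,-.3145])+M@np.array(a)*.015
    print(a,f(*p,.0469))
crop("x",170,255,40,40,14,"p3.png",cv2.imread("pics/p1.png")) if 0 else None
im=cv2.imread("pics/p1.png")[340:500,220:400];cv2.imwrite("pics/p3.png",cv2.resize(im,None,fx=3.5,fy=3.5))
E
```

```text
0.0469 [297.22444026 381.46693119]
0.034 [301.70468426 396.38675044]
0.01 [309.86817919 423.57229412]
dx,dy 1mm [0.65647202 1.17297369] [ 1.66853382 -0.72254042]
(-1, -1) [327.273912   395.81905616]
(-1, 1) [271.9956747 407.2871115]
```

View pics/p3.png

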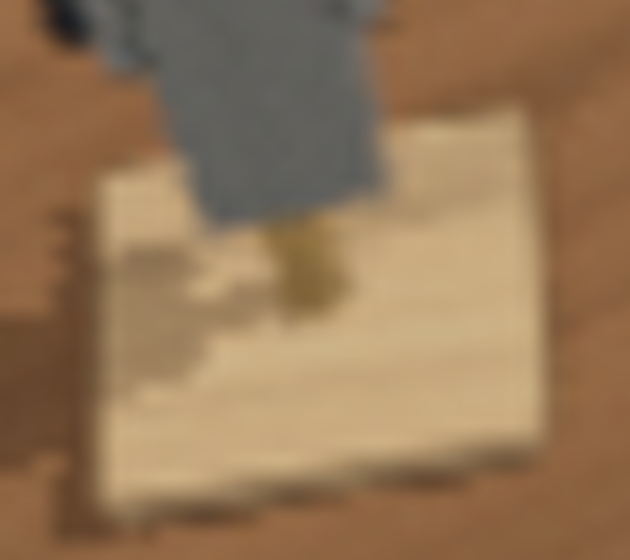

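>>> apply_moves --pt "-1.5 -1.2 0 0 0 0 20" --pt "0 0 -6 0 0 0 20" --pt "0 0 -5 0 0 0 20" --pt "0 0 0 0 0 0 20" --pt "0 0 0 0 0 0 20"

```text
clock: 20.95
ee_pos: [0.4574, -0.3159, 0.0686]
orientation: [-0.7, 0.099, 0.7, 0.099]
wrist_force: [1.0, 0.5, -4.8]
width: 0.344
```

```bash
python3 - <<'E'
from h import *
st()
E
```

```text
t 20.95 p [ 457.4 -315.9   68.6] jawyaw -106.05 down [-3.e-04  3.e-04 -1.e+00] q [-0.68  0.45  1.75  0.    0.94  1.17] F [ 0.96  0.5  -4.77] T [-0.02 -0.01  0.02] w 29.4
```

Underside is about 35 mm above the bench, just over the pin top. I will lower it gently.

>>> apply_moves --pt "0 0 -2 0 0 0 20" --pt "0 0 -2 0 0 0 20" --pt "0 0 -2 0 0 0 20" --pt "0 0 0 0 0 0 20"

```text
clock: 21.35
ee_pos: [0.4574, -0.3158, 0.0624]
orientation: [-0.7, 0.099, 0.7, 0.099]
wrist_force: [-0.1, -0.4, -4.0]
width: 0.341
```

```bash
python3 - <<'E'
from h import *
st()
E
```

```text
t 21.35 p [ 457.4 -315.8   62.4] jawyaw -106.04 down [-6.e-04  5.e-04 -1.e+00] q [-0.68  0.46  1.76  0.    0.93  1.17] F [-0.15 -0.35 -3.98] T [-0.   -0.02 -0.  ] w 29.2
```

>>> apply_moves --pt "0 0 -3 0 0 0 20" --pt "0 0 -3 0 0 0 20" --pt "0 0 -3 0 0 0 20" --pt "0 0 0 0 0 0 20"

```text
clock: 21.75
ee_pos: [0.4573, -0.3156, 0.0532]
orientation: [-0.7, 0.098, 0.701, 0.099]
wrist_force: [-0.7, 0.4, -3.9]
width: 0.341
```

```bash
python3 - <<'E'
from h import *
st()
E
```

```text
t 21.75 p [ 457.3 -315.6   53.2] jawyaw -106.04 down [-8.e-04  7.e-04 -1.e+00] q [-0.68  0.47  1.76  0.    0.91  1.17] F [-0.68  0.43 -3.93] T [-0.   -0.05 -0.01] w 29.1
```

>>> apply_moves --pt "0 0 -3 0 0 0 20" --pt "0 0 -3 0 0 0 20" --pt "0 0 -2 0 0 0 20" --pt "0 0 0 0 0 0 20"

```text
clock: 22.15
ee_pos: [0.4574, -0.3158, 0.0454]
orientation: [-0.7, 0.099, 0.7, 0.099]
wrist_force: [-0.0, -0.6, -4.2]
width: 0.343
```

```bash
python3 - <<'E'
from h import *
st()
E
```

```text
t 22.15 p [ 457.4 -315.8   45.4] jawyaw -106.04 down [-6.e-04  5.e-04 -1.e+00] q [-0.68  0.48  1.77  0.    0.89  1.17] F [-0.05 -0.57 -4.22] T [ 0.03 -0.03  0.03] w 29.3
```

Clean over the pin. About 2 mm remain (expected rest at TCP z about 0.0434).

>>> apply_moves --pt "0 0 -1.5 0 0 0 20" --pt "0 0 0 0 0 0 20"

```text
clock: 22.35
ee_pos: [0.4575, -0.3159, 0.0441]
orientation: [-0.7, 0.099, 0.7, 0.099]
wrist_force: [-0.0, 0.3, -3.3]
width: 0.339
```

>>> apply_moves --pt "0 0 -1 0 0 0 20" --pt "0 0 0 0 0 0 20"

```text
clock: 22.55
ee_pos: [0.4577, -0.316, 0.0435]
orientation: [0.7, -0.099, -0.7, -0.099]
wrist_force: [1.1, 0.3, -1.9]
width: 0.344
```

>>> apply_moves --pt "0 0 -0.7 0 0 0 20" --pt "0 0 0 0 0 0 20"

```text
clock: 22.75
ee_pos: [0.4578, -0.3161, 0.0434]
orientation: [0.7, -0.099, -0.7, -0.099]
wrist_force: [-1.9, 0.6, 4.6]
width: 0.343
```

Landed at 0.0434, exactly as predicted. Now I will release.

>>> apply_moves --pt "0 0 0.5 0 0 0 34" --pt "0 0 0 0 0 0 40" --pt "0 0 0 0 0 0 55" --pt "0 0 0 0 0 0 60" --pt "0 0 0 0 0 0 60"

```text
clock: 23.25
ee_pos: [0.4576, -0.316, 0.043]
orientation: [-0.7, 0.099, 0.7, 0.099]
wrist_force: [-0.0, -0.4, 1.1]
width: 0.701
```

>>> apply_moves --pt "0 0 10 0 0 0 60" --pt "0 0 25 0 0 0 60" --pt "0 0 45 0 0 0 60" --pt "0 0 45 0 0 0 60" --pt "0 0 45 0 0 0 60"

```text
clock: 23.75
ee_pos: [0.4573, -0.3157, 0.2154]
orientation: [0.7, -0.099, -0.7, -0.099]
wrist_force: [0.3, -0.6, -0.7]
width: 0.7
```

>>> apply_moves --pt "0 45 20 0 0 0 60" --pt "0 45 0 0 0 0 60" --pt "0 45 0 0 0 0 60" --pt "0 45 0 0 0 0 60" --pt "0 0 0 0 0 0 60"

```text
clock: 24.25
ee_pos: [0.4562, -0.1308, 0.2338]
orientation: [-0.7, 0.096, 0.701, 0.098]
wrist_force: [-0.3, -1.1, -0.1]
width: 0.703
```

```bash
python3 - <<'E'
from h import *
a=bot.get_image("scene");b=bot.get_image("top");st()
cv2.imwrite("pics/qs.png",a);cv2.imwrite("pics/qt.png",b)
x=cv2.resize(a[200:310,110:260],None,fx=4,fy=4,interpolation=2);cv2.imwrite("pics/q1.png",x)
E
```

```text
t 24.35 p [ 457.6 -135.1  233.9] jawyaw -105.88 down [ 0.0011 -0.001  -1.    ] q [-0.38  0.17  1.7  -0.    1.28  1.47] F [ 0.33 -0.38  1.13] T [-0.05  0.05  0.01] w 60.3
```

View pics/q1.png

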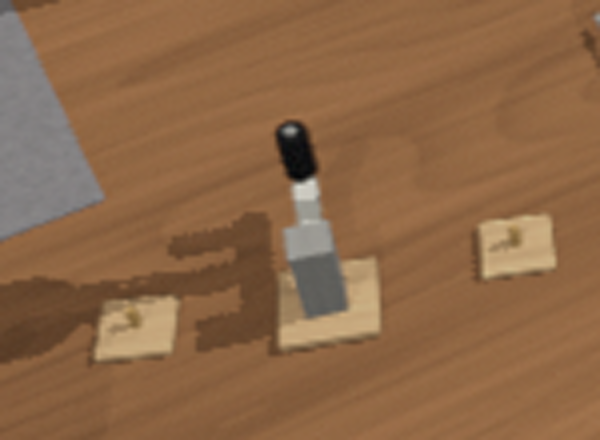

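View pics/qt.png

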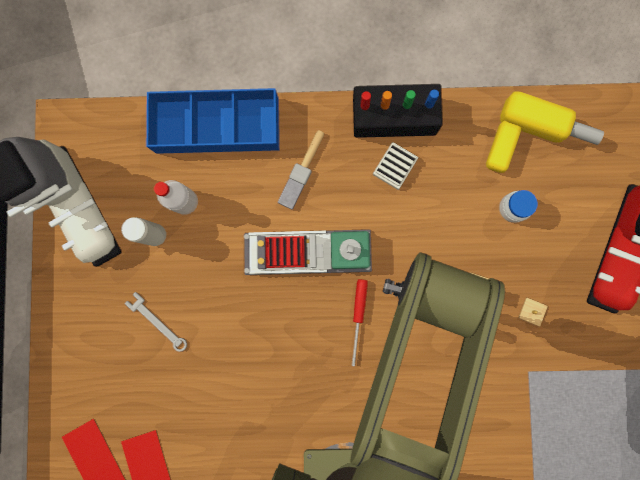

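View pics/qs.png

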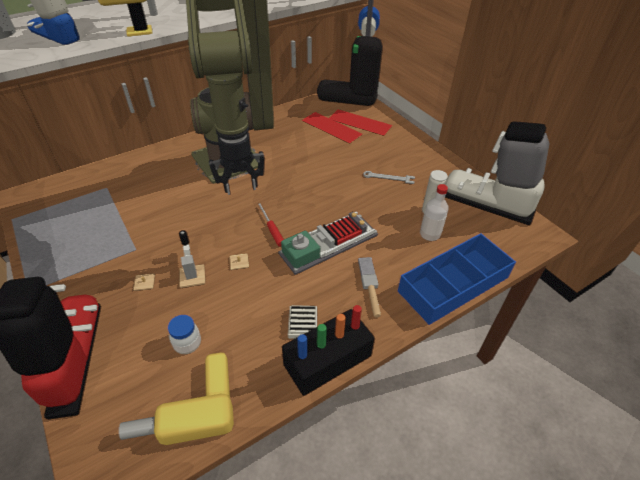

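The crank stands upright on the middle (largest) block (scene about (188,268)). The plate is still against the stop (top-view (285,251)), and the bystanders are where they were.

```bash
python3 - <<'E'
from rig import bot
print(bot.hand_in())
E
```

```text
the job is handed in; nothing more can be done
None
```

The job is handed in at about 24.4 s. The plate is clamped against the stop and the crank is back on its post, with nothing else disturbed as far as the pictures show. I was given no verdict.

- **Fit:** I took the crank by the hub from the 70 mm block's pin; the look-alike blocks measure about 52 mm. I lowered it onto the square shaft, shifting about 1 mm sideways when a side force of about 2.7 N appeared. It met the collar within 0.1 mm of the expected height with about 9 N of contact.
- **Clamping:** I turned it clockwise about 3.2 rad by pushing the handle. Running free it took about 7.3 N (6.5–9 N measured while moving). The push then rose with the turn to about 14 N. The last two readings were 14.8 and 13.9 N, so the highest reading I took was well under 18 N.
- **Return:** It lifted off with only its weight showing at the wrist. It went over the pin without side force, landed within 0.1 mm of the expected height, and was released.

**Last checks:** The final pictures show the crank upright on the largest block, the plate still between jaw and stop, and the bystanders at their starting pixels.

**Disagreements:**
- The scene camera placed the collar, hub and pin 2–6 mm off from the top camera. I followed the top camera and the felt contact.
- After I backed off, the handle had turned back about 6°. This is within the socket's play, and the jaw had not moved in the pictures.

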